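# Clamp up glued pump shoes in the curing cradle

## Task

The rubber facings of the T-shaped pump shoes standing in front of the cradle have just been glued on. Slide every shoe up the ramp, without lifting it, until it rests squarely against the top stop, then swing the keeper bar shut behind them into its detent. Then squeeze spring clamps off the parking rail and let one close on each shoe, astride the top edge of its upright leg near the middle and well down over it; leave the case, mug and torch alone.

Things in the scene. Friction and masses are not known exactly. Their poses are not given: they have to be found in the camera images.
- cradle: Fixed curing cradle: aluminium ramp 300 mm wide (y), 150 mm long, slope 0.12, rising along its +x from table level (no step at the foot) to 18 mm, to a stop wall; side cheeks 10 mm thick, 34 mm high at y = +145 and -145 mm beside the upper part. Origin: on the table, middle of the ramp's foot; z up. Yaw varies.
- top_stop (a point): Middle of the stop wall's face at the ramp's surface, cradle x = 152 mm. Dark steel wall across the whole ramp, its top 50 mm above the table. A shoe against it has its origin at about cradle x = 117 mm, z = 14 mm.
- keeper (a joint): Keeper bar angle, rad: 0 = shut, along the cradle's y behind the shoes' bases (front face at cradle x = 77 mm, about 5 mm behind bases at the stop); about 1.6 = open, pointing along the cradle's -x on its -y side. Shutting is clockwise from above. Light friction; in the last 0.3 rad the tail rides over a sprung ball (about 12 N at the knob), then holds shut (under 0.05).
- keeper_hinge (a point): On the keeper's vertical hinge axis, 14 mm above the table. Bar 16 x 16 mm, reaching 300 mm from the hinge to its tip and 45 mm beyond the hinge as a tail; underside 14 mm, top 30 mm above the table.
- keeper_knob (a point): On the axis of the keeper bar's black upright knob, 15 mm below its top. Knob 20 mm diameter, its top 115 mm above the table; it stands on a bracket 35 mm off the bar, on the side away from the shoes, 150 mm along the bar (154 mm from the hinge).
- rail: Fixed wooden parking rail: upright board 8 mm thick (y), 290 mm long (x), top edge 60 mm above the table, on a 310 x 90 x 12 mm foot. The clamps stand astride its top edge, biting it. Origin: on the table, middle of the foot. It stands to the left or the right of the cradle; yaw varies.
- case: Bystander: black instrument case 220 x 150 x 55 mm, origin centre of underside, on the side of the cradle where the rail is not.
- mug: Bystander: blue mug, 80 mm diameter, 90 mm high, origin centre of underside.
- torch: Bystander: torch lying flat, 140 mm long (its x), 32 mm diameter, origin on its underside near the middle.
- shoe1: T-shaped shoe, 0.4 to 0.65 kg, sliding easily (friction about 0.35): steel base 70 (x) x 52 (y) x 14 mm, upright leg across its middle, 48 mm wide (y), 10 mm thick (x -5 to +5 mm, 4 mm of it black rubber on the -x face), top 75 mm above the underside. Origin: centre of underside, z along the leg. Starts on the table before the ramp's foot, leg across; three or four shoes are present (None if absent).
- shoe2: Another shoe, the same as shoe1.
- shoe3: Another shoe, the same as shoe1.
- shoe4: Another shoe, the same as shoe1.
- clamp1: Spring clamp, 0.12 kg, 40 mm wide (x), jaws down. Origin: on the pivot (12 mm tube along x); y: the squeezing and opening line; z: up to the handles. Handle grips (round bars along x, 12 mm) 44 mm above the pivot, 58 mm over their outsides; squeezed to 26 mm (9 to 13 N) the jaws open to 36 mm. Starts closed on the rail, pivot 15 mm above its top edge; set it so on a leg too.
- clamp1a (a joint): Half-opening angle of the jaws of clamp1 in rad: 0 = pads 8 mm apart, about 0.02 on a shoe's leg, 0.35 = pads 36 mm apart, 0.40 = stop; -0.06 = shut on nothing (spring force at the pads about 8 N). Pads 34 to 46 mm below the pivot; the throat above them is free up to 6 mm below the pivot. Let go from a squeeze, the pivot rises 5 to 10 mm as the jaws close.
- clamp2: Another spring clamp, the same as clamp1.
- clamp2a (a joint): Half-opening angle of the jaws of clamp2 in rad: 0 = pads 8 mm apart, about 0.02 on a shoe's leg, 0.35 = pads 36 mm apart, 0.40 = stop; -0.06 = shut on nothing (spring force at the pads about 8 N). Pads 34 to 46 mm below the pivot; the throat above them is free up to 6 mm below the pivot. Let go from a squeeze, the pivot rises 5 to 10 mm as the jaws close.
- clamp3: Another spring clamp, the same as clamp1.
- clamp3a (a joint): Half-opening angle of the jaws of clamp3 in rad: 0 = pads 8 mm apart, about 0.02 on a shoe's leg, 0.35 = pads 36 mm apart, 0.40 = stop; -0.06 = shut on nothing (spring force at the pads about 8 N). Pads 34 to 46 mm below the pivot; the throat above them is free up to 6 mm below the pivot. Let go from a squeeze, the pivot rises 5 to 10 mm as the jaws close.
- clamp4: Another spring clamp, the same as clamp1.
- clamp4a (a joint): Half-opening angle of the jaws of clamp4 in rad: 0 = pads 8 mm apart, about 0.02 on a shoe's leg, 0.35 = pads 36 mm apart, 0.40 = stop; -0.06 = shut on nothing (spring force at the pads about 8 N). Pads 34 to 46 mm below the pivot; the throat above them is free up to 6 mm below the pivot. Let go from a squeeze, the pivot rises 5 to 10 mm as the jaws close.
Things that resemble listed ones, but are neither listed nor needed, are in the scene too. Leave any green look-alike of the shoe2 alone.

How it is judged:
On the way, in this order (a step that is already met when the one before it is completed fails the run):
1. every shoe rests squarely against the top stop (x of shoe1 in the frame of cradle between 0.107 and 0.125 m and y of shoe1 in the frame of cradle between -0.15 and 0.15 m and angle between each of shoe1, shoe2, shoe3, shoe4's own z axis and vertical below 0.2 rad and angle between the x axis of each of shoe1, shoe2, shoe3, shoe4 and the x axis of cradle, either way round below 0.2 rad and x of shoe2 in the frame of cradle between 0.107 and 0.125 m and y of shoe2 in the frame of cradle between -0.15 and 0.15 m and x of shoe3 in the frame of cradle between 0.107 and 0.125 m and y of shoe3 in the frame of cradle between -0.15 and 0.15 m and x of shoe4 in the frame of cradle between 0.107 and 0.125 m and y of shoe4 in the frame of cradle between -0.15 and 0.15 m), for 0.2 s.
2. then the keeper bar is shut in its detent with the shoes still at the stop (all of step 1 and value of joint keeper below 0.05 rad), for 0.2 s.
3. then every shoe has a clamp closed on its upright leg (((x of clamp1 in the frame of shoe1 between -0.01 and 0.01 m and y of clamp1 in the frame of shoe1 between -0.02 and 0.02 m and z of clamp1 in the frame of shoe1 below 0.108 m and value of joint clamp1a between -0.02 and 0.1 rad and angle between the y axis of clamp1 and the x axis of shoe1, either way round below 0.3 rad and contact force between clamp1 and shoe1 above 2 N and linear speed of clamp1 below 0.03 m/s) or (x of clamp2 in the frame of shoe1 between -0.01 and 0.01 m and y of clamp2 in the frame of shoe1 between -0.02 and 0.02 m and z of clamp2 in the frame of shoe1 below 0.108 m and value of joint clamp2a between -0.02 and 0.1 rad and angle between the y axis of clamp2 and the x axis of shoe1, either way round below 0.3 rad and contact force between clamp2 and shoe1 above 2 N and linear speed of clamp2 below 0.03 m/s) or (x of clamp3 in the frame of shoe1 between -0.01 and 0.01 m and y of clamp3 in the frame of shoe1 between -0.02 and 0.02 m and z of clamp3 in the frame of shoe1 below 0.108 m and value of joint clamp3a between -0.02 and 0.1 rad and angle between the y axis of clamp3 and the x axis of shoe1, either way round below 0.3 rad and contact force between clamp3 and shoe1 above 2 N and linear speed of clamp3 below 0.03 m/s) or (x of clamp4 in the frame of shoe1 between -0.01 and 0.01 m and y of clamp4 in the frame of shoe1 between -0.02 and 0.02 m and z of clamp4 in the frame of shoe1 below 0.108 m and value of joint clamp4a between -0.02 and 0.1 rad and angle between the y axis of clamp4 and the x axis of shoe1, either way round below 0.3 rad and contact force between clamp4 and shoe1 above 2 N and linear speed of clamp4 below 0.03 m/s)) and ((x of clamp1 in the frame of shoe2 between -0.01 and 0.01 m and y of clamp1 in the frame of shoe2 between -0.02 and 0.02 m and z of clamp1 in the frame of shoe2 below 0.108 m and value of joint clamp1a between -0.02 and 0.1 rad and angle between the y axis of clamp1 and the x axis of shoe2, either way round below 0.3 rad and contact force between clamp1 and shoe2 above 2 N and linear speed of clamp1 below 0.03 m/s) or (x of clamp2 in the frame of shoe2 between -0.01 and 0.01 m and y of clamp2 in the frame of shoe2 between -0.02 and 0.02 m and z of clamp2 in the frame of shoe2 below 0.108 m and value of joint clamp2a between -0.02 and 0.1 rad and angle between the y axis of clamp2 and the x axis of shoe2, either way round below 0.3 rad and contact force between clamp2 and shoe2 above 2 N and linear speed of clamp2 below 0.03 m/s) or (x of clamp3 in the frame of shoe2 between -0.01 and 0.01 m and y of clamp3 in the frame of shoe2 between -0.02 and 0.02 m and z of clamp3 in the frame of shoe2 below 0.108 m and value of joint clamp3a between -0.02 and 0.1 rad and angle between the y axis of clamp3 and the x axis of shoe2, either way round below 0.3 rad and contact force between clamp3 and shoe2 above 2 N and linear speed of clamp3 below 0.03 m/s) or (x of clamp4 in the frame of shoe2 between -0.01 and 0.01 m and y of clamp4 in the frame of shoe2 between -0.02 and 0.02 m and z of clamp4 in the frame of shoe2 below 0.108 m and value of joint clamp4a between -0.02 and 0.1 rad and angle between the y axis of clamp4 and the x axis of shoe2, either way round below 0.3 rad and contact force between clamp4 and shoe2 above 2 N and linear speed of clamp4 below 0.03 m/s)) and ((x of clamp1 in the frame of shoe3 between -0.01 and 0.01 m and y of clamp1 in the frame of shoe3 between -0.02 and 0.02 m and z of clamp1 in the frame of shoe3 below 0.108 m and value of joint clamp1a between -0.02 and 0.1 rad and angle between the y axis of clamp1 and the x axis of shoe3, either way round below 0.3 rad and contact force between clamp1 and shoe3 above 2 N and linear speed of clamp1 below 0.03 m/s) or (x of clamp2 in the frame of shoe3 between -0.01 and 0.01 m and y of clamp2 in the frame of shoe3 between -0.02 and 0.02 m and z of clamp2 in the frame of shoe3 below 0.108 m and value of joint clamp2a between -0.02 and 0.1 rad and angle between the y axis of clamp2 and the x axis of shoe3, either way round below 0.3 rad and contact force between clamp2 and shoe3 above 2 N and linear speed of clamp2 below 0.03 m/s) or (x of clamp3 in the frame of shoe3 between -0.01 and 0.01 m and y of clamp3 in the frame of shoe3 between -0.02 and 0.02 m and z of clamp3 in the frame of shoe3 below 0.108 m and value of joint clamp3a between -0.02 and 0.1 rad and angle between the y axis of clamp3 and the x axis of shoe3, either way round below 0.3 rad and contact force between clamp3 and shoe3 above 2 N and linear speed of clamp3 below 0.03 m/s) or (x of clamp4 in the frame of shoe3 between -0.01 and 0.01 m and y of clamp4 in the frame of shoe3 between -0.02 and 0.02 m and z of clamp4 in the frame of shoe3 below 0.108 m and value of joint clamp4a between -0.02 and 0.1 rad and angle between the y axis of clamp4 and the x axis of shoe3, either way round below 0.3 rad and contact force between clamp4 and shoe3 above 2 N and linear speed of clamp4 below 0.03 m/s)) and ((x of clamp1 in the frame of shoe4 between -0.01 and 0.01 m and y of clamp1 in the frame of shoe4 between -0.02 and 0.02 m and z of clamp1 in the frame of shoe4 below 0.108 m and value of joint clamp1a between -0.02 and 0.1 rad and angle between the y axis of clamp1 and the x axis of shoe4, either way round below 0.3 rad and contact force between clamp1 and shoe4 above 2 N and linear speed of clamp1 below 0.03 m/s) or (x of clamp2 in the frame of shoe4 between -0.01 and 0.01 m and y of clamp2 in the frame of shoe4 between -0.02 and 0.02 m and z of clamp2 in the frame of shoe4 below 0.108 m and value of joint clamp2a between -0.02 and 0.1 rad and angle between the y axis of clamp2 and the x axis of shoe4, either way round below 0.3 rad and contact force between clamp2 and shoe4 above 2 N and linear speed of clamp2 below 0.03 m/s) or (x of clamp3 in the frame of shoe4 between -0.01 and 0.01 m and y of clamp3 in the frame of shoe4 between -0.02 and 0.02 m and z of clamp3 in the frame of shoe4 below 0.108 m and value of joint clamp3a between -0.02 and 0.1 rad and angle between the y axis of clamp3 and the x axis of shoe4, either way round below 0.3 rad and contact force between clamp3 and shoe4 above 2 N and linear speed of clamp3 below 0.03 m/s) or (x of clamp4 in the frame of shoe4 between -0.01 and 0.01 m and y of clamp4 in the frame of shoe4 between -0.02 and 0.02 m and z of clamp4 in the frame of shoe4 below 0.108 m and value of joint clamp4a between -0.02 and 0.1 rad and angle between the y axis of clamp4 and the x axis of shoe4, either way round below 0.3 rad and contact force between clamp4 and shoe4 above 2 N and linear speed of clamp4 below 0.03 m/s))), for 0.2 s.
At the end, for the whole second after the job is handed in: Every shoe within 10 mm of the top stop, square within 0.2 rad; keeper under 0.05 rad; each shoe has a closed clamp pressing on its leg, pivot within 20 mm of the middle, 10 mm of the mid-plane and 33 mm above the top edge, square within 0.3 rad (jaw joint -0.02 to 0.10); at rest (all of step 2 and all of step 3 and linear speed of each of shoe1, shoe2, shoe3, shoe4 below 0.02 m/s); the robot touches nothing.
It fails at once if shoe1 lifted (more than 25 mm above its place at the stop) (height (world z) of shoe1 above 0.04 m).
It fails at once if shoe2 lifted (more than 25 mm above its place at the stop) (height (world z) of shoe2 above 0.04 m).
It fails at once if shoe3 lifted (more than 25 mm above its place at the stop) (height (world z) of shoe3 above 0.04 m).
It fails at once if shoe4 lifted (more than 25 mm above its place at the stop) (height (world z) of shoe4 above 0.04 m).
It fails at once if case, mug or torch moved more than 30 mm (distance of any of case, mug, torch from where it was at the start of the episode above 0.03 m).
Of shoe1, shoe2, shoe3, shoe4 only 3 to 4 are there at a start; the rules pass over those that are not, and their reading is None.
At some moment in a run one of shoe1, shoe2, shoe3, shoe4 may be knocked a few centimetres aside while the robot is not near it.
It also fails if it takes over 210 s, if anything falls off the work surface, if the arm or the gripper's body presses on something with over 40 N, if the wrist force passes 120 N, or if a joint passes its speed limit or range.

## Robot

A 6-joint arm with a two-finger parallel gripper is mounted at the origin on the work surface. World frame = base frame: x ahead of the robot, y to its left, z up, the work surface at z = 0. Lengths are in m, angles in rad, forces in N, time in s.
With the tool pointing down it reaches from about 0.25 to 0.775 m from the base axis. Payload 4 kg.
Tool frame: the origin (TCP) lies at the very end of the fingers, on their centre line; the grasp point (between the pads) lies 19 mm behind it (r.grip_depth is the distance from the TCP to the grasp point, in m); z points along the fingers, y is the line along which they close (so a half turn about z gives the same grasp; the last joint's range is limited). The gripper opens to 85 mm and grips with 20 to 120 N. Pads are 22 mm wide; open, the fingers measure 114 mm over their backs; the gripper's body (76 mm by 85 mm) begins 54 mm behind the grasp point. The pads swing forward as they close: fully open they stand 13 mm farther back than shut.
Start: joints at [1.101, 0.087, 1.371, -0, 1.684, -0.103], TCP at [0.197, 0.513, 0.231] pointing down, gripper open.
Joint ranges: [-3.1, 3.1], [-0.76, 2.03], [0.27, 2.55], [-1.08, 4.22], [0.17, 2.65], [-2.57, 2.57]. Speed limits (rad/s): [2.79, 2.79, 3.14, 3.14, 3.14, 3.14].

## Interface

Orientations are given as a rotation vector (axis times angle).
In Python, from station import read_state, vision, ticket, r gives the robot as it stands.
- The arm moves only by the tool move_arm, never from a script. Its argument "steps" is a list of rows, each a list of 5 numbers: the opening, from -1 (shut) to 1 (fully open), then the shift along the tool's x, y, z in cm, then the turn about the tool's z in rad. A call has 1 to 8 rows; each row shifts and turns the commanded pose from where the row before left it, along the tool's axes as they then stand; what a row does not reach is not made up. A row lasts 1/10 s, in which the tool goes at most 50 mm and 8.59 degrees, less where a joint would pass 70% of its speed; a pose out of reach is approached as far as the arm can. A call with a gripper value outside its range is refused whole. The fingers move at their own pace and stop on an object; the grip force is fixed at half the most. Time passes only in rows, so rows that do not move let the fingers close. It gives the time, the measured TCP pose, the force, the opening and the grip force at its end, in the units of the state.
- read_state(): the state, without advancing time (a new reading comes with each control period).
- vision.read_camera(name): name is "side" or "top"; returns a dict with "color" (400x640x3 uint8, blue, green, red), "range_z" (400x640 float32, m along the optical axis (not along the pixel's ray), 0 where there is no reading), "mtx" (3x3 intrinsics, pixels), "world_from_camera" (4x4, takes a point from camera to world coordinates). Camera axes: x right, y down, z forward; pixel columns grow to the right and rows downward; lengths in m; the calibration is good to about 2 mm. A picture is of the moment at which its call begins.
- ticket.sign_off(): hands the job in; it is judged then, once.
The state is a dict: "clock": time; "qpos": joint angles; "qvel": joint speeds; "tau": joint torques, N m; "tcp_pos": TCP position; "ee_rot": TCP orientation; "contact_force": force on the tool from outside, world axes, zero at the start; "torque": the same for the moment, N m; "grip_width": opening from 0.0 (shut) to 1.0 (fully open); "grasp_force": force on a finger pad.
Only numpy, scipy, OpenCV 4.12 (cv2) and the standard library are available. Lean on these libraries where they do the work, as an engineer would, in place of code of your own. Each camera call takes 0.05 s, during which the arm holds its last target. There are 200 camera calls.

## Working session

There is one attempt and no reset: what is moved stays moved. The work goes in short steps, Python scripts to look and compute and a tool call to move; the robot and the scene stay as the last step left them, time stands still between calls to the robot, and variables do not carry over. Pictures are saved under pics/ and viewed, at most 14 in all, crops included, and the job is handed in when it is done.

Besides the shell and the picture viewer there is one more tool, called after ">>>" by a JSON object that holds its "api" and its "payload". move_arm: Moves the arm, as the interface text tells. Its arguments: {"type":"object","properties":{"steps":{"type":"array"}},"required":["steps"]}

```bash
ls; mkdir -p pics; cat > h.py <<'E'
import numpy as np, cv2
from station import read_state, vision, ticket, r
def shot(n):
    c=vision.read_camera(n); return c
def cloud(c):
    z=c["range_z"]; v,u=np.mgrid[:z.shape[0],:z.shape[1]]
    K=c["mtx"]; p=np.stack([(u-K[0,2])/K[0,0]*z,(v-K[1,2])/K[1,1]*z,z,np.ones_like(z)],-1)
    return (p@c["world_from_camera"].T)[...,:3]
E
python3 - <<'E'
from h import *
for n in("top","side"):
    c=shot(n); np.savez(f"/tmp/{n}0.npz",**c); cv2.imwrite(f"pics/{n}0.png",c["color"]); print(c["mtx"],c["world_from_camera"])
print(read_state())
E
```

```text
pics
[[369.20181066   0.         318.60052609]
 [  0.         369.20181066 199.21356195]
 [  0.           0.           1.        ]] [[ 1.59576138e-02 -9.90590112e-01  1.35928601e-01  4.06613818e-01]
 [-9.99688182e-01 -1.84179410e-02 -1.68617375e-02  7.12237895e-05]
 [ 1.92065953e-02 -1.35617143e-01 -9.90575135e-01  9.67461794e-01]
 [ 0.00000000e+00  0.00000000e+00  0.00000000e+00  1.00000000e+00]]
[[427.66757094   0.         322.28290396]
 [  0.         427.66757094 197.4489992 ]
 [  0.           0.           1.        ]] [[ 0.67240939 -0.45882241  0.58081633 -0.1093993 ]
 [-0.74011889 -0.42681675  0.51966479 -0.57823569]
 [ 0.00946829 -0.77930062 -0.62657872  0.76811799]
 [ 0.          0.          0.          1.        ]]
{'clock': 0.1, 'qpos': array([ 1.10089225e+00,  8.79579396e-02,  1.37212009e+00,  8.04800849e-06,
        1.68361798e+00, -1.03118107e-01]), 'qvel': array([ 2.49440821e-05, -9.93557394e-04, -3.08793742e-03, -1.12256443e-04,
        1.16257353e-03,  1.69264654e-03]), 'tau': array([ 1.79229657e-03, -3.53012395e+01, -3.14221108e+01, -1.55159560e-04,
        7.82581454e-03, -3.12355053e-05]), 'tcp_pos': array([0.19704483, 0.51300725, 0.23020557]), 'ee_rot': array([-0.57281042, -3.08831668,  0.00316511]), 'contact_force': array([-0.03737247,  0.22331409, -0.21563617]), 'torque': array([-4.43182804e-05, -3.93468611e-02, -1.41863184e-02]), 'grasp_force': 0.0, 'grip_width': 0.9984627527554447}
```

View pics/top0.png

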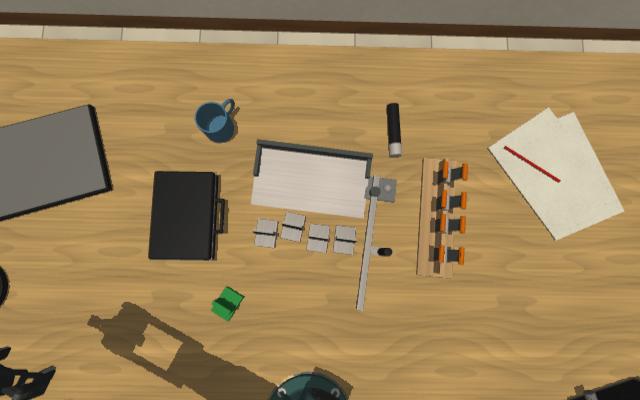

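View pics/side0.png

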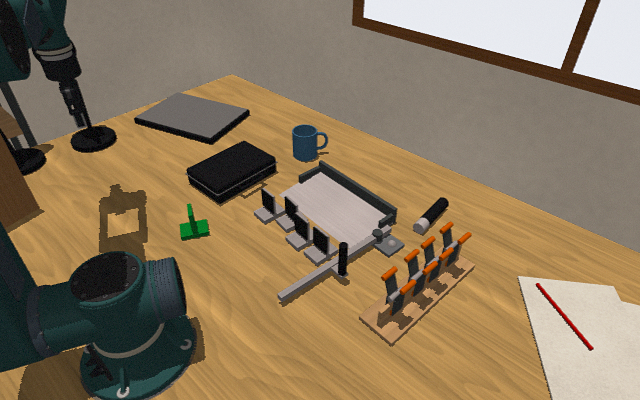

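The top view shows four shoes at about (266,233), (294,226), (318,237) and (345,239). The only thing that could be taken for one is the green look-alike at (228,303). The clamps are on the rail at (452,172), (452,201), (452,225) and (452,256), the keeper knob is at (384,252), and the stop wall is the dark bar from (258,143) to (371,155).

```bash
python3 - <<'E'
from h import *
c=dict(np.load("/tmp/top0.npz")); P=cloud(c); z=P[...,2]; col=c["color"].astype(int)
def box(u0,u1,v0,v1,z0,z1,extra=None):
    m=np.zeros(z.shape,bool); m[v0:v1,u0:u1]=1; m&=(z>z0)&(z<z1)
    if extra is not None: m&=extra
    return P[m]
def rect(q,n):
    r_=cv2.minAreaRect((q[:,:2]*1000).astype(np.float32)); print(n,len(q),np.round(r_[0],1),np.round(r_[1],1),round(r_[2],1),"z",np.round(np.percentile(q[:,2],[5,50,95])*1000,1))
print("table",np.median(z[300:330,480:540]))
S=[(252,280),(281,307),(307,331),(331,358)]
for i,(a,b) in enumerate(S):
    rect(box(a,b,205,255,.06,.09),f"leg{i}"); rect(box(a,b,205,255,.008,.02),f"base{i}")
rect(box(245,385,135,200,.043,.055),"stop/cheeks")
q=box(262,366,135,175,.043,.055); rect(q,"stop")
rect(box(350,382,185,320,.024,.034),"bar"); rect(box(370,400,240,262,.1,.12),"knob")
rect(box(410,445,150,285,.052,.065),"railtop")
rect(box(410,465,150,285,.008,.016),"railfoot")
org=(col[...,2]>180)&(col[...,1]<140)&(col[...,0]<80)
m=org.copy(); m[:,:420]=0; m[:,480:]=0
n,l,st,ce=cv2.connectedComponentsWithStats(m.astype(np.uint8))
for k in range(1,n):
    if st[k,4]>8: rect(P[l==k],f"orange{np.round(ce[k])}")
# ramp plane
q=P[175:200,265:355].reshape(-1,3); A=np.c_[q[:,:2],np.ones(len(q))]; g=np.linalg.lstsq(A,q[:,2],rcond=None)[0]; print("ramp grad",g,np.degrees(np.arctan2(g[1],g[0])),np.hypot(*g[:2]))
cv2.imwrite("pics/crop0.png",cv2.resize(c["color"][130:320,215:485],None,fx=2.9,fy=2.9,interpolation=cv2.INTER_CUBIC))
E
```

```text
table -0.0007297254352882088
leg0 89 [447.5 118.6] [47.6 10. ] 83.7 z [70.9 74.8 77.4]
base0 462 [447.6 118.4] [52.4 69.9] 83.0 z [11.  13.5 16.3]
leg1 90 [465.3  49.9] [48.1 10.2] 78.7 z [68.4 74.6 77.2]
base1 450 [456.3  41.5] [72. 84.] 79.1 z [10.7 13.6 16.5]
leg2 87 [437.  -16.1] [47. 10.] 82.7 z [72.3 74.8 77.7]
base2 453 [437.  -15.5] [51.6 70. ] 83.1 z [10.9 13.6 16.4]
leg3 90 [433.7 -83.4] [47.7 10.1] 83.7 z [70.4 74.6 76.9]
base3 453 [433.5 -83.3] [52.  69.7] 83.2 z [10.8 13.7 16.3]
stop/cheeks 580 [663.8  -3.3] [297.5  13.8] 84.0 z [45.3 49.2 51.9]
stop 521 [664.1  -0.7] [267.   13.8] 84.0 z [45.3 49.3 51.9]
bar 831 [ 417.1 -151.7] [ 41.8 318.1] 83.3 z [25.7 29.4 32.4]
knob 66 [ 404.2 -174.1] [18.4 17.9] 0.5 z [105.2 114.1 116.2]
railtop 221 [ 495.7 -322.9] [ 16.7 281.9] 85.6 z [53.  58.4 62.6]
railfoot 2423 [ 498.3 -326.3] [ 91.1 310. ] 85.6 z [ 8.8 11.5 14.3]
orange[446. 169.] 45 [ 612.  -317.6] [17.  61.7] 61.8 z [121.4 123.7 125.4]
orange[465. 171.] 45 [ 618.8 -376.1] [22.4 90.3] 49.6 z [121.8 124.3 126. ]
orange[444. 198.] 45 [ 541.3 -313.1] [18.  55.8] 59.4 z [120.9 123.7 125.9]
orange[464. 200.] 46 [ 527.  -352.2] [ 7.1 37.5] 83.2 z [121.8 124.  126.3]
orange[443. 222.] 46 [ 473.6 -301.5] [ 5.9 34.6] 87.5 z [122.3 123.9 125.8]
orange[463. 224.] 47 [ 470.9 -348.1] [ 7.7 36.8] 85.4 z [121.3 124.2 126.6]
orange[441. 254.] 52 [ 407.6 -299.8] [19. 49.] 57.9 z [121.2 123.7 126. ]
orange[462. 256.] 52 [ 410.9 -359.1] [29.8 71.5] 36.4 z [121.2 124.1 126.4]
ramp grad [-1.49244643 -0.04393889  0.86246058] -178.31365086252802 1.4930930866012575
```

View pics/crop0.png

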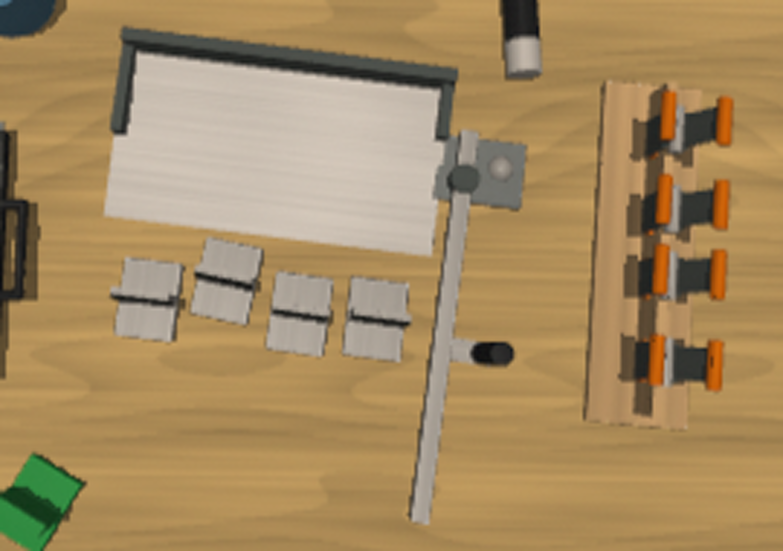

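The crop shows shoes with black rubber-backed legs at crop px (147,298), (228,283), (301,316) and (378,320). All four are grey steel, and the green T at (40,500) is the decoy to leave alone. The keeper bar runs from its hinge at (463,178) to its tip at (420,522), with the knob at (497,353).

```bash
cat >> h.py <<'E'
from scipy.spatial.transform import Rotation as Ro
A=np.radians(-6.0); O=np.array([.5067,.0132])
RC=np.array([[np.cos(A),-np.sin(A)],[np.sin(A),np.cos(A)]])
def w2c(p): return (np.asarray(p)[...,:2]-O)@RC
def c2w(p): return O+np.asarray(p)@RC.T
def go(xw,yw,z,ydeg):
    """shift in tool axes AFTER turning so that tool y points at ydeg in world"""
    s=read_state(); R=Ro.from_rotvec(s["ee_rot"]).as_matrix(); yn=np.degrees(np.arctan2(R[1,1],R[0,1]))
    t=-np.radians((ydeg-yn+180)%360-180); a=np.radians(ydeg)
    y=np.array([np.cos(a),np.sin(a),0]); zt=np.array([0,0,-1]); x=np.cross(y,zt)
    d=np.array([xw,yw,z])-s["tcp_pos"]
    print("turn %.3f  now-shift(cm) "%t,np.round(d@R*100,2)," after-turn-shift(cm)",np.round([d@x*100,d@y*100,d@zt*100],2),"q6 %.2f"%s["qpos"][5],"F",np.round(s["contact_force"],1),"tcp",np.round(s["tcp_pos"]*1000,1),"cr",np.round(w2c(s["tcp_pos"])*1000,1),"t",s["clock"])
def pix(c,u,v,z=0):
    K=c["mtx"];T=c["world_from_camera"];d=T[:3,:3]@np.array([(u-K[0,2])/K[0,0],(v-K[1,2])/K[1,1],1]);o=T[:3,3];return o+d*(z-o[2])/d[2]
E
python3 - <<'E'
from h import *
c=dict(np.load("/tmp/top0.npz"))
for u,v in((251.2,204.5),(364,218)): p=pix(c,u,v); print(p,w2c(p))
for p in((.4475,.1186),(.4653,.0499),(.437,-.0161),(.4337,-.0834),(.4042,-.1741)): print(w2c(p))
p=c2w([-.096,.0986]); go(*p,.15,84)
E
```

```text
[0.52203786 0.16070404 0.        ] [-0.00016454  0.14829924]
[ 0.4916685  -0.13674536  0.        ] [ 0.0007244  -0.15069517]
[-0.069893    0.09863452]
[-0.0450094   0.03217148]
[-0.06625549 -0.03642513]
[-0.06250265 -0.10370139]
[-0.08236031 -0.19698812]
turn -0.262  now-shift(cm)  [-35.   -28.5    8.07]  after-turn-shift(cm) [-26.42 -36.61   8.02] q6 -0.10 F [-0.   0.2 -0.2] tcp [197.  513.  230.2] cr [-360.2  464.7] t 0.1
```

>>> {"api": "move_arm", "payload": {"steps": [[-1,0,0,0,-0.131],[-1,0,0,0,-0.131],[-1,-2.6,-3.6,0,0],[-1,-2.6,-3.6,0,0],[-1,-2.6,-3.6,0,0],[-1,-2.6,-3.6,0,0],[-1,-2.6,-3.6,0,0],[-1,-2.6,-3.6,0,0]]}}

```text
clock: 0.9
tcp_pos: [0.3301, 0.2806, 0.2309]
ee_rot: [-0.164, -3.137, 0.0]
contact_force: [0.4, -0.6, 0.1]
grip_width: 0.001
grasp_force: 0.0
```

>>> {"api": "move_arm", "payload": {"steps": [[-1,-2.6,-3.6,2,0],[-1,-2.6,-3.6,2,0],[-1,-2.6,-3.7,2,0],[-1,-2.6,-3.7,2,0],[-1,0,0,0,0]]}}

```text
clock: 1.4
tcp_pos: [0.4176, 0.1214, 0.1475]
ee_rot: [-0.176, -3.131, 0.006]
contact_force: [-0.3, 0.2, 0.2]
grip_width: 0.002
grasp_force: 0.0
```

```bash
python3 - <<'E'
from h import *
p=c2w([-.096,.0986]); go(*p,.021,84)
E
```

```text
turn -0.008  now-shift(cm)  [-0.46  0.08 12.65]  after-turn-shift(cm) [-0.39  0.03 12.65] q6 -1.30 F [-0.3  0.2  0.2] tcp [417.6 121.4 147.5] cr [-99.9  98.3] t 1.4
```

>>> {"api": "move_arm", "payload": {"steps": [[-1,0,0,4.2,0],[-1,0,0,4.2,0],[-1,0,0,3.0,0],[-1,0,0,1.2,0],[-1,0,0,0,0],[-1,0,0,0,0]]}}

```text
clock: 2.0
tcp_pos: [0.419, 0.1268, 0.0268]
ee_rot: [0.164, 3.135, 0.001]
contact_force: [1.0, 0.8, 0.9]
grip_width: 0.005
grasp_force: 0.0
```

```bash
python3 - <<'E'
from h import *
p=c2w([.099,.0986]); go(*p,.031,84)
E
```

```text
turn 0.000  now-shift(cm)  [-19.81  -0.53  -0.38]  after-turn-shift(cm) [-19.8   -0.52  -0.42] q6 -1.30 F [1.  0.8 0.9] tcp [419.  126.8  26.8] cr [-99.  103.8] t 2.0
```

>>> {"api": "move_arm", "payload": {"steps": [[-1,0,-0.5,0.3,0],[-1,-1.5,0,0.1,0],[-1,-1.5,0,0,0],[-1,-2,0,0,0],[-1,-2,0,0,0],[-1,-2,0,0,0],[-1,-2,0,0,0],[-1,0,0,0,0]]}}

```text
clock: 2.8
tcp_pos: [0.53, 0.1095, 0.024]
ee_rot: [0.165, 3.132, 0.001]
contact_force: [0.4, 0.3, -0.1]
grip_width: -0.001
grasp_force: 0.0
```

```bash
python3 - <<'E'
from h import *
p=c2w([.099,.0986]); go(*p,.031,84)
c=shot("top"); cv2.imwrite("pics/p1.png",cv2.resize(c["color"][130:280,235:395],None,fx=4,fy=4))
E
```

```text
turn -0.001  now-shift(cm)  [-8.59  0.05 -0.66]  after-turn-shift(cm) [-8.59  0.04 -0.7 ] q6 -1.37 F [ 0.4  0.3 -0.1] tcp [530.  109.5  24. ] cr [13.1 98.2] t 2.8
```

View pics/p1.png

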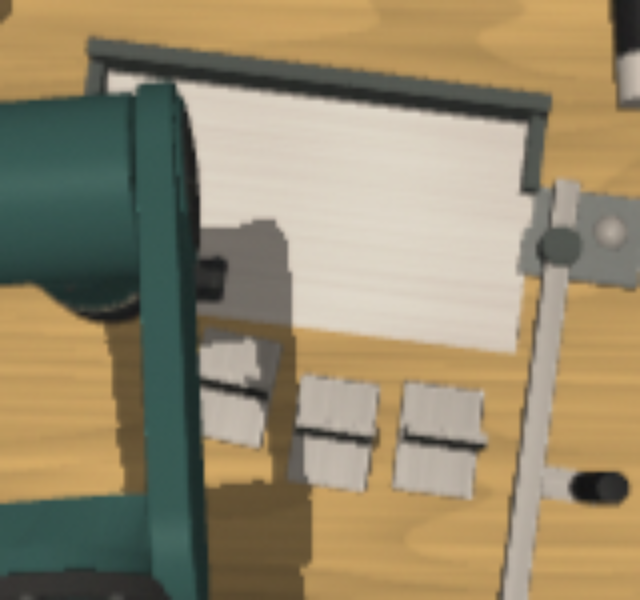

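The arm hides the pushed shoe. The other three are still at (235,390), (337,433) and (440,440), and the push is tracking well, so I'll continue.

>>> {"api": "move_arm", "payload": {"steps": [[-1,-1.5,0,-0.13,0],[-1,-1.5,0,-0.13,0],[-1,-1.5,0,-0.13,0],[-1,-1.5,0,-0.13,0],[-1,-1.0,0,-0.13,0],[-1,-0.8,0,-0.1,0],[-1,-0.4,0,0,0],[-1,0,0,0,0]]}}

```text
clock: 3.65
tcp_pos: [0.6084, 0.1011, 0.0287]
ee_rot: [-0.165, -3.137, 0.0]
contact_force: [-3.2, -0.5, 0.6]
grip_width: -0.002
grasp_force: 0.0
```

```bash
python3 - <<'E'
from h import *
p=c2w([.099,.0986]); go(*p,.031,84)
E
```

```text
turn -0.000  now-shift(cm)  [-0.7   0.06 -0.23]  after-turn-shift(cm) [-0.7   0.06 -0.23] q6 -1.39 F [-3.2 -0.5  0.6] tcp [608.4 101.1  28.7] cr [92. 98.] t 3.65
```

>>> {"api": "move_arm", "payload": {"steps": [[-1,-0.3,0,-0.15,0],[-1,-0.3,0,0,0],[-1,-0.2,0,0,0],[-1,0,0,0,0],[-1,0,0,0,0]]}}

```text
clock: 4.15
tcp_pos: [0.6166, 0.1004, 0.031]
ee_rot: [0.164, 3.136, 0.0]
contact_force: [-4.1, 0.7, 4.5]
grip_width: 0.0
grasp_force: 0.4
```

```bash
python3 - <<'E'
from h import *
p=c2w([.099,.0986]); go(*p,.031,84)
E
```

```text
turn -0.000  now-shift(cm)  [ 0.12  0.03 -0.  ]  after-turn-shift(cm) [ 0.12  0.03 -0.  ] q6 -1.40 F [-4.1  0.7  4.5] tcp [616.6 100.4  31. ] cr [100.2  98.3] t 4.15
```

>>> {"api": "move_arm", "payload": {"steps": [[-1,-0.3,0,-0.1,0],[-1,-0.2,0,0,0],[-1,-0.1,0,0,0],[-1,0,0,0,0]]}}

```text
clock: 4.55
tcp_pos: [0.6177, 0.1005, 0.032]
ee_rot: [-0.163, -3.126, -0.0]
contact_force: [-18.0, 0.6, 13.7]
grip_width: -0.002
grasp_force: 5.4
```

```bash
python3 - <<'E'
from h import *
p=c2w([.099,.0986]); go(*p,.031,84)
c=shot("side"); cv2.imwrite("pics/p2.png",cv2.resize(c["color"][120:280,220:430],None,fx=3.5,fy=3.5))
E
```

```text
turn 0.000  now-shift(cm)  [0.22 0.02 0.1 ]  after-turn-shift(cm) [0.22 0.02 0.1 ] q6 -1.40 F [-18.    0.6  13.7] tcp [617.7 100.5  32. ] cr [101.2  98.4] t 4.55
```

View pics/p2.png

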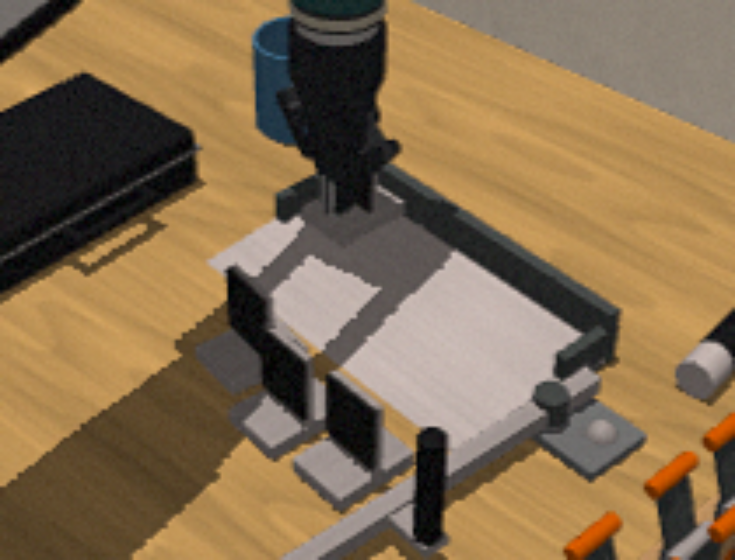

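The side view shows the first shoe hard against the stop (base at about (350,220)). The other three are still in front of the ramp. I'll back off and go for the next one.

>>> {"api": "move_arm", "payload": {"steps": [[-1,0.8,0,0,0],[-1,1.5,0,-0.3,0],[-1,1,0,-4.5,0],[-1,2,0,-4.5,0],[-1,4.5,-2.0,0,0],[-1,4.5,-2,0,0],[-1,3.2,-2.6,0,0],[-1,0,0,0,0]]}}

```text
clock: 5.4
tcp_pos: [0.4378, 0.0508, 0.1231]
ee_rot: [-0.167, -3.136, 0.002]
contact_force: [-0.7, -0.9, 0.0]
grip_width: -0.004
grasp_force: 0.0
```

```bash
python3 - <<'E'
from h import *
p=c2w([-.072,.032]); go(*p,.023,84)
E
```

```text
turn -0.002  now-shift(cm)  [-0.05  0.2  10.01]  after-turn-shift(cm) [-0.04  0.18 10.01] q6 -1.48 F [-0.7 -0.9  0. ] tcp [437.8  50.8 123.1] cr [-72.4  30.2] t 5.4
```

>>> {"api": "move_arm", "payload": {"steps": [[-1,0,0.1,4.5,0],[-1,0,0,4,0],[-1,0,0,1.5,0],[-1,0,0,0,0],[-1,-1,0,0,0],[-1,-1.5,0,0,0],[-1,-2,0,0,0],[-1,-2,0,0,0]]}}

```text
clock: 6.2
tcp_pos: [0.5087, 0.0466, 0.0265]
ee_rot: [0.164, 3.134, 0.001]
contact_force: [-2.9, 0.4, 2.0]
grip_width: -0.001
grasp_force: 0.2
```

>>> {"api": "move_arm", "payload": {"steps": [[-1,-2,0,0,0],[-1,-2,0,-0.1,0],[-1,-1.5,0,-0.13,0],[-1,-1.5,0,-0.13,0],[-1,-1,0,-0.13,0],[-1,-0.9,0,-0.13,0],[-1,-0.5,0,-0.1,0],[-1,0,0,0,0]]}}

```text
clock: 7.0
tcp_pos: [0.6005, 0.0367, 0.0319]
ee_rot: [0.165, 3.136, 0.0]
contact_force: [-2.2, 0.7, -0.9]
grip_width: 0.004
grasp_force: 0.0
```

```bash
python3 - <<'E'
from h import *
p=c2w([.1012,.0316]); go(*p,.031,84)
E
```

```text
turn -0.000  now-shift(cm)  [-1.04 -0.15  0.09]  after-turn-shift(cm) [-1.04 -0.15  0.09] q6 -1.50 F [-2.2  0.7 -0.9] tcp [600.5  36.7  31.9] cr [90.8 33.1] t 7.0
```

>>> {"api": "move_arm", "payload": {"steps": [[-1,-0.4,0,0,0],[-1,-0.4,0,0,0],[-1,-0.3,0,0,0],[-1,-0.2,0,0,0],[-1,-0.1,0,0,0],[-1,0,0,0,0]]}}

```text
clock: 7.6
tcp_pos: [0.6109, 0.0356, 0.0321]
ee_rot: [-0.164, -3.131, -0.0]
contact_force: [-12.7, 0.8, 9.6]
grip_width: 0.001
grasp_force: 3.9
```

```bash
python3 - <<'E'
from h import *
p=c2w([-.093,-.0365]); go(*p,.123,84)
E
```

```text
turn -0.000  now-shift(cm)  [19.49 -6.97 -8.96]  after-turn-shift(cm) [19.43 -6.97 -9.09] q6 -1.50 F [-12.7   0.8   9.6] tcp [610.9  35.6  32.1] cr [101.3  33.2] t 7.6
```

>>> {"api": "move_arm", "payload": {"steps": [[-1,1,0,0,0],[-1,1.5,0,-0.3,0],[-1,1,0,-4.4,0],[-1,2.5,0,-4.4,0],[-1,4.5,-2.0,0,0],[-1,4.5,-2,0,0],[-1,4.5,-2,0,0],[-1,0.1,-1,0,0]]}}

```text
clock: 8.4
tcp_pos: [0.4063, -0.0139, 0.1201]
ee_rot: [-0.165, -3.134, 0.0]
contact_force: [0.7, -0.8, -0.3]
grip_width: -0.002
grasp_force: 0.0
```

>>> {"api": "move_arm", "payload": {"steps": [[-1,0,0,0,0],[-1,0,0,4.5,0],[-1,0,0,4,0],[-1,0,0,1.5,0],[-1,0,0,0,0],[-1,-1,0,0,0],[-1,-1.5,0,0,0]]}}

```text
clock: 9.1
tcp_pos: [0.4384, -0.0165, 0.0234]
ee_rot: [0.164, 3.135, -0.0]
contact_force: [-1.0, 0.1, -0.2]
grip_width: -0.0
grasp_force: 0.0
```

```bash
python3 - <<'E'
from h import *
p=c2w([.1012,-.0365]); go(*p,.032,84)
E
```

```text
turn 0.000  now-shift(cm)  [-1.66e+01  1.00e-02 -8.30e-01]  after-turn-shift(cm) [-16.6    0.02  -0.86] q6 -1.63 F [-1.   0.1 -0.2] tcp [438.4 -16.5  23.4] cr [-64.8 -36.7] t 9.1
```

>>> {"api": "move_arm", "payload": {"steps": [[-1,-2,0,0,0],[-1,-2,0,0,0],[-1,-2,0,0,0],[-1,-2,0,-0.1,0],[-1,-2,0,-0.15,0],[-1,-2,0,-0.2,0],[-1,-1.5,0,-0.2,0],[-1,-1,0,-0.1,0]]}}

```text
clock: 9.9
tcp_pos: [0.5839, -0.0319, 0.0314]
ee_rot: [0.164, 3.133, -0.0]
contact_force: [-3.0, -0.9, -0.1]
grip_width: -0.002
grasp_force: 0.0
```

>>> {"api": "move_arm", "payload": {"steps": [[-1,-0.5,0,-0.1,0],[-1,-0.4,0,0,0],[-1,-0.2,0,0,0],[-1,-0.2,0,0,0],[-1,-0.1,0,0,0],[-1,0,0,0,0],[-1,0,0,0,0]]}}

```text
clock: 10.6
tcp_pos: [0.5944, -0.0331, 0.0304]
ee_rot: [-0.165, -3.137, -0.0]
contact_force: [-2.9, 0.2, -0.2]
grip_width: 0.001
grasp_force: 0.0
```

```bash
python3 - <<'E'
from h import *
p=c2w([.1012,-.0365]); go(*p,.032,84)
E
```

```text
turn -0.000  now-shift(cm)  [-0.92  0.04 -0.16]  after-turn-shift(cm) [-0.92  0.04 -0.16] q6 -1.62 F [-2.9  0.2 -0.2] tcp [594.4 -33.1  30.4] cr [ 92.  -36.9] t 10.6
```

>>> {"api": "move_arm", "payload": {"steps": [[-1,-0.4,0,-0.1,0],[-1,-0.4,0,-0.1,0],[-1,-0.2,0,0,0],[-1,-0.2,0,0,0],[-1,0,0,0,0]]}}

```text
clock: 11.1
tcp_pos: [0.6045, -0.0342, 0.0332]
ee_rot: [-0.164, -3.132, -0.0]
contact_force: [-12.4, 0.2, 7.3]
grip_width: 0.001
grasp_force: 2.3
```

```bash
python3 - <<'E'
from h import *
p=c2w([-.089,-.1037]); go(*p,.123,84)
E
```

```text
turn 0.000  now-shift(cm)  [19.17 -6.68 -8.87]  after-turn-shift(cm) [19.12 -6.68 -8.98] q6 -1.62 F [-12.4   0.2   7.3] tcp [604.5 -34.2  33.2] cr [102.2 -36.9] t 11.1
```

>>> {"api": "move_arm", "payload": {"steps": [[-1,1,0,0,0],[-1,1.5,0,-0.3,0],[-1,1,0,-4.4,0],[-1,2.5,0,-4.4,0],[-1,4.4,-2.0,0,0],[-1,4.4,-2,0,0],[-1,4.4,-2,0,0],[-1,0.1,-0.7,0,0]]}}

```text
clock: 11.9
tcp_pos: [0.4036, -0.0811, 0.1219]
ee_rot: [-0.167, -3.136, 0.001]
contact_force: [0.3, 0.3, 0.3]
grip_width: -0.002
grasp_force: 0.0
```

>>> {"api": "move_arm", "payload": {"steps": [[-1,0,0,0,0],[-1,0,0,4.5,0],[-1,0,0,4,0],[-1,0,0,1.5,0],[-1,0,0,0,0],[-1,-1,0,0,0],[-1,-1.5,0,0,0]]}}

```text
clock: 12.6
tcp_pos: [0.4343, -0.0836, 0.0243]
ee_rot: [0.164, 3.136, -0.001]
contact_force: [-2.5, 0.6, -0.4]
grip_width: -0.002
grasp_force: 0.0
```

```bash
python3 - <<'E'
from h import *
p=c2w([.1012,-.1037]); go(*p,.032,84)
E
```

```text
turn 0.000  now-shift(cm)  [-1.631e+01  1.000e-02 -7.500e-01]  after-turn-shift(cm) [-1.631e+01  1.000e-02 -7.700e-01] q6 -1.78 F [-2.5  0.6 -0.4] tcp [434.3 -83.6  24.3] cr [ -61.9 -103.8] t 12.6
```

>>> {"api": "move_arm", "payload": {"steps": [[-1,-2,0,0,0],[-1,-2,0,0,0],[-1,-2,0,0,0],[-1,-2,0,-0.1,0],[-1,-2,0,-0.15,0],[-1,-2,0,-0.2,0],[-1,-1.5,0,-0.2,0],[-1,-1,0,-0.1,0]]}}

```text
clock: 13.4
tcp_pos: [0.5798, -0.0988, 0.0321]
ee_rot: [0.164, 3.134, -0.001]
contact_force: [-3.0, 0.1, 0.1]
grip_width: 0.0
grasp_force: 0.0
```

>>> {"api": "move_arm", "payload": {"steps": [[-1,-0.5,0,-0.1,0],[-1,-0.5,0,0,0],[-1,-0.3,0,-0.1,0],[-1,-0.2,0,0,0],[-1,0,0,0,0],[-1,0,0,0,0]]}}

```text
clock: 14.0
tcp_pos: [0.5915, -0.1002, 0.0325]
ee_rot: [-0.165, -3.137, -0.0]
contact_force: [-2.8, 1.0, 1.2]
grip_width: 0.0
grasp_force: 0.0
```

```bash
python3 - <<'E'
from h import *
p=c2w([.1012,-.1037]); go(*p,.032,84)
E
```

```text
turn -0.000  now-shift(cm)  [-0.5   0.02  0.05]  after-turn-shift(cm) [-0.5   0.02  0.05] q6 -1.73 F [-2.8  1.   1.2] tcp [ 591.5 -100.2   32.5] cr [  96.2 -103.9] t 14.0
```

>>> {"api": "move_arm", "payload": {"steps": [[-1,-0.4,0,0,0],[-1,-0.2,0,0,0],[-1,-0.2,0,0,0],[-1,0,0,0,0]]}}

```text
clock: 14.4
tcp_pos: [0.5968, -0.1008, 0.0327]
ee_rot: [-0.164, -3.13, -0.001]
contact_force: [-12.9, 1.1, 8.8]
grip_width: -0.003
grasp_force: 1.7
```

>>> {"api": "move_arm", "payload": {"steps": [[-1,1,0,0,0],[-1,1.5,0,-0.3,0],[-1,1,0,-4.4,0],[-1,3,0,-4.4,0],[-1,4.5,0,-1,0],[-1,4.5,0,-1,0],[-1,4.4,0,-1,0],[-1,4,0,0,0]]}}

```text
clock: 15.2
tcp_pos: [0.3641, -0.0765, 0.1527]
ee_rot: [0.164, 3.13, -0.003]
contact_force: [-0.2, -0.3, 0.3]
grip_width: 0.003
grasp_force: 0.0
```

```bash
cat >> h.py <<'E'
def legs(c,show=True):
    P=cloud(c); q=P.reshape(-1,3); xc=w2c(q); m=(q[:,2]>.078)&(q[:,2]<.1)&(xc[:,0]>-.15)&(xc[:,0]<.14)&(abs(xc[:,1])<.15)
    img=m.reshape(P.shape[:2]).astype(np.uint8)
    n,l,st,ce=cv2.connectedComponentsWithStats(img)
    for k in range(1,n):
        if st[k,4]>25:
            R=cv2.minAreaRect((xc[(l==k).ravel()]*1000).astype(np.float32)); print("leg",st[k,4],np.round(R[0],1),np.round(R[1],1),round(R[2],1),np.round(np.median(q[(l==k).ravel(),2])*1000,1))
E
python3 - <<'E'
from h import *
c=shot("top"); cv2.imwrite("pics/p3.png",cv2.resize(c["color"][130:320,215:485],None,fx=2.9,fy=2.9)); legs(c)
p=c2w([-.0824,-.197]); go(*p,.16,84)
E
```

```text
leg 91 [108.6  99.8] [48.4 10.3] 89.4 88.3
leg 91 [108.5  31.4] [10.1 47.5] 0.4 88.3
leg 88 [108.1 -35.2] [10.3 46.8] 2.1 87.7
leg 92 [ 108.3 -103.8] [10.1 47.9] 0.4 87.9
turn -0.000  now-shift(cm)  [-5.62 -9.37 -0.91]  after-turn-shift(cm) [-5.62 -9.37 -0.91] q6 -1.83 F [-3.8  2.2 -0.9] tcp [358.1 -75.  150.9] cr [-138.6 -103.3] t 15.25
```

View pics/p3.png

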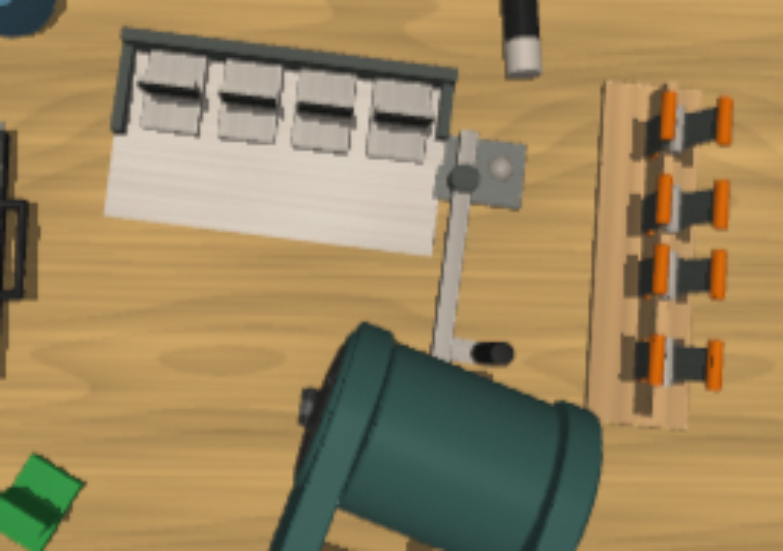

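All four shoes are square against the stop: legs at crop (172,90), (250,98), (326,110) and (403,117), each within 1 mm in x. The keeper is still open with its knob at (495,353). Next I'll cage the knob between the fingers.

>>> {"api": "move_arm", "payload": {"steps": [[-0.25,0,-3.2,-0.3,0],[-0.25,0,-3.2,-0.3,0],[-0.25,-2,-3,-0.3,0],[-0.25,-3.6,0,0,0],[-0.25,0,0,0,0],[-0.25,0,0,0,0]]}}

```text
clock: 15.85
tcp_pos: [0.4105, -0.1759, 0.1595]
ee_rot: [0.164, 3.137, -0.0]
contact_force: [-0.1, -0.2, 0.0]
grip_width: 0.377
grasp_force: 0.0
```

```bash
python3 - <<'E'
from h import *
p=c2w([-.0824,-.197]); go(*p,.085,84); print(read_state()["grip_width"])
E
```

```text
turn 0.000  now-shift(cm)  [0.65 0.11 7.45]  after-turn-shift(cm) [0.65 0.11 7.45] q6 -2.00 F [-0.1 -0.2  0. ] tcp [ 410.5 -175.9  159.5] cr [ -75.9 -198.1] t 15.85
0.37733932163148987
```

>>> {"api": "move_arm", "payload": {"steps": [[-0.25,0.6,0.1,0,0],[-0.25,0,0,3,0],[-0.25,0,0,4.4,0],[-0.45,0,0,0,0],[-0.45,0,0,0,0]]}}

```text
clock: 16.35
tcp_pos: [0.4029, -0.1732, 0.0859]
ee_rot: [-0.164, -3.136, -0.001]
contact_force: [-0.3, -0.5, -0.1]
grip_width: 0.277
grasp_force: 0.1
```

>>> {"api": "move_arm", "payload": {"steps": [[-0.45,0,0.3,0,0],[-0.45,0.27,1.48,0,0.098],[-0.45,0.27,1.48,0,0.098],[-0.45,0.27,1.48,0,0.098],[-0.45,0.27,1.48,0,0.098],[-0.45,0,0,0,0]]}}

```text
clock: 16.95
tcp_pos: [0.4105, -0.1106, 0.0886]
ee_rot: [0.767, 3.041, 0.0]
contact_force: [0.1, 0.3, 0.7]
grip_width: 0.273
grasp_force: 0.0
```

```bash
cat >> h.py <<'E'
H=np.array([.069,-.162])
def knob(t): return H+.150*np.array([-np.sin(t),np.cos(t)])+.035*np.array([-np.cos(t),-np.sin(t)])
E
python3 - <<'E'
from h import *
s=read_state(); v=w2c(s["tcp_pos"])-H; print("radius",np.hypot(*v)*1000,"theta",np.arctan2(v[1],v[0])%6.283-np.arctan2(.15,-.035), s["grip_width"])
go(*c2w(knob(1.18)),.085,84-22.5)
E
```

```text
radius 154.48705520293467 theta 1.1538680658158589 0.27295531826487923
turn 0.003  now-shift(cm)  [-0.13 -0.38  0.36]  after-turn-shift(cm) [-0.13 -0.38  0.36] q6 -1.47 F [0.1 0.3 0.7] tcp [ 410.5 -110.6   88.6] cr [ -82.8 -133.2] t 16.95
```

>>> {"api": "move_arm", "payload": {"steps": [[-0.45,0.27,1.48,0,0.098],[-0.45,0.27,1.48,0.05,0.098],[-0.45,0.27,1.48,0.05,0.098],[-0.45,0.27,1.48,0,0.098],[-0.45,0.27,1.48,0,0.098],[-0.45,0.27,1.48,0,0.098],[-0.45,0.27,1.48,0,0.098],[-0.45,0,0,0,0]]}}

```text
clock: 17.75
tcp_pos: [0.4703, -0.0267, 0.0867]
ee_rot: [1.745, 2.607, 0.004]
contact_force: [4.1, 1.6, 1.1]
grip_width: 0.272
grasp_force: 2.0
```

```bash
python3 - <<'E'
from h import *
s=read_state(); v=w2c(s["tcp_pos"])-H; print("radius",np.hypot(*v)*1000,"theta",np.arctan2(v[1],v[0])%6.283-np.arctan2(.15,-.035), s["grip_width"])
go(*c2w(knob(0)),.085,-6)
c=shot("top"); legs(c)
E
```

```text
radius 155.74691337759913 theta 0.47662750513623187 0.27245259060239785
turn 0.496  now-shift(cm)  [-0.37  7.3   0.21]  after-turn-shift(cm) [3.15 6.6  0.17] q6 -0.57 F [4.1 1.6 1.1] tcp [470.3 -26.7  86.7] cr [-32.  -43.5] t 17.75
leg 90 [108.5 100.2] [10.5 47.2] 2.1 88.1
leg 91 [108.6  31.3] [10.5 47.5] 0.6 87.8
leg 89 [108.2 -35.5] [10.4 47.4] 0.9 87.5
leg 92 [ 108.6 -103.7] [10.4 47.9] 0.2 88.1
```

>>> {"api": "move_arm", "payload": {"steps": [[-0.45,0.27,1.48,0,0.098],[-0.45,0.27,1.48,0,0.098],[-0.45,0.27,1.48,0,0.098],[-0.45,0.27,1.48,0,0.098],[-0.45,0.27,1.48,0,0.098],[-0.45,0,0,0,0],[-0.45,0,0,0,0]]}}

```text
clock: 18.5
tcp_pos: [0.537, -0.0002, 0.0853]
ee_rot: [2.328, 2.109, 0.0]
contact_force: [0.0, -0.2, 0.2]
grip_width: 0.274
grasp_force: 0.4
```

```bash
python3 - <<'E'
from h import *
s=read_state(); v=w2c(s["tcp_pos"])-H; print("radius",np.hypot(*v)*1000,"theta",np.arctan2(v[1],v[0])%6.283-np.arctan2(.15,-.035), s["grip_width"])
go(*c2w(knob(0)),.085,-6)
c=shot("side"); cv2.imwrite("pics/p4.png",cv2.resize(c["color"][120:280,220:430],None,fx=3.5,fy=3.5))
E
```

```text
radius 156.37346891817214 theta 0.012949028939385654 0.2743604980032242
turn 0.006  now-shift(cm)  [-0.18  0.25  0.03]  after-turn-shift(cm) [-0.18  0.25  0.03] q6 -0.01 F [ 0.  -0.2  0.2] tcp [ 5.37e+02 -2.00e-01  8.53e+01] cr [ 31.5 -10.2] t 18.5
```

View pics/p4.png

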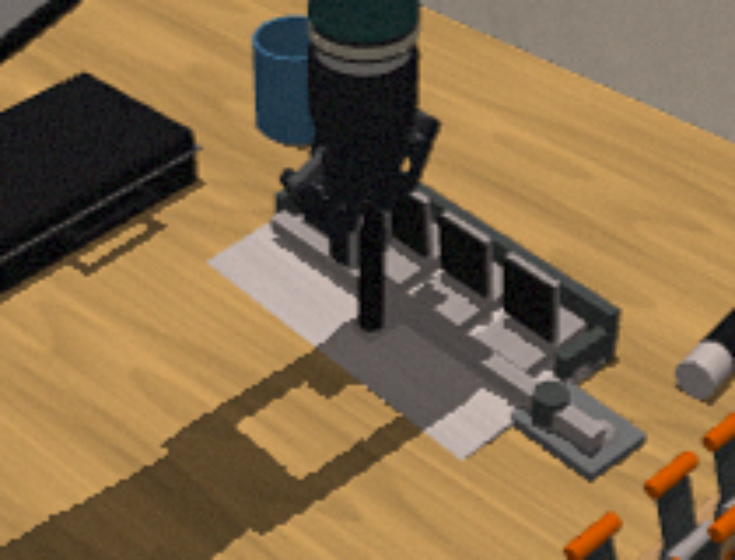

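The bar now lies shut behind the shoe bases, from its hinge at (550,400) to its tip at (275,220). I'll push a little further to confirm the detent, then rise.

>>> {"api": "move_arm", "payload": {"steps": [[-0.45,0,0.4,0,0],[-0.45,0,0.2,0,0],[-0.45,0,0,0,0],[-0.45,0,0,0,0]]}}

```text
clock: 18.95
tcp_pos: [0.5429, -0.0002, 0.0847]
ee_rot: [-2.331, -2.106, 0.0]
contact_force: [0.1, 0.3, -0.0]
grip_width: 0.277
grasp_force: 0.0
```

>>> {"api": "move_arm", "payload": {"steps": [[-0.4,0,-0.4,0,0],[-0.2,0,-0.1,0,0],[-0.2,0,0,-4,0],[-0.2,0,0,-4,0],[0,1,-2,-4,-0.1],[0,2,-3,0,-0.15],[0,2,-3,0,-0.15],[0,2,-3,0,-0.15]]}}

```text
clock: 19.75
tcp_pos: [0.421, 0.0588, 0.2052]
ee_rot: [1.663, 2.665, 0.001]
contact_force: [0.2, 0.7, 0.5]
grip_width: 0.506
grasp_force: 0.0
```

```bash
python3 - <<'E'
from h import *
c=shot("top"); legs(c); P=cloud(c); z=P[...,2]; xc=w2c(P)
m=(z>.024)&(z<.035)&(xc[...,0]>.05)&(xc[...,0]<.09)&(xc[...,1]>-.15)&(xc[...,1]<.13)
q=xc[m]; print(len(q),q.min(0),q.max(0)); R=cv2.minAreaRect((q*1000).astype(np.float32)); print("bar",R)
# clamps: each cluster of high points on rail side
S=dict(np.load("/tmp/top0.npz")); P=cloud(S); col=S["color"].astype(int)
org=((col[...,2]>170)&(col[...,1]<150)&(col[...,0]<90)&(P[...,2]>.1)).astype(np.uint8); org[:,:420]=0; org[:,480:]=0
n,l,st,ce=cv2.connectedComponentsWithStats(org)
for k in range(1,n):
    if st[k,4]>8:
        q=P[l==k]; q=q[abs(q[:,2]-np.median(q[:,2]))<.004]; print(len(q),np.round(np.median(q,0)*1000,1),np.round((q.max(0)-q.min(0))*1000))
go(.5,-.32,.2,85.6)
E
```

```text
leg 90 [109.2 100.1] [10.8 47.2] 1.5 87.8
leg 89 [108.6  31.2] [10.4 47.4] 0.2 88.2
leg 89 [108.7 -35.5] [47.5 10.3] 89.5 87.8
leg 92 [ 108.3 -103.7] [47.3 10.3] 89.9 87.9
821 [ 0.051171   -0.14980647] [0.08996676 0.12957674]
bar ((70.5581283569336, -10.121917724609375), (279.3665771484375, 38.724464416503906), 89.91693878173828)
50 [ 599.9 -311.1  123.7] [34.  9.  5.]
52 [ 595.7 -356.9  124. ] [37. 11.  7.]
54 [ 530.7 -305.3  123.8] [38. 10.  7.]
55 [ 524.6 -351.6  123.9] [38.  9.  7.]
56 [ 473.6 -301.4  123.7] [37. 11.  5.]
55 [ 468.7 -347.4  124.1] [37.  9.  7.]
57 [ 401.8 -296.2  123.6] [36.  8.  6.]
57 [ 395.8 -342.   123.9] [36.  9.  7.]
turn -1.033  now-shift(cm)  [-37.8   -9.37   0.36]  after-turn-shift(cm) [-11.31 -37.26   0.46] q6 -0.45 F [-5.2  1.3 -0.2] tcp [415.8  60.2 204.6] cr [-95.3  37.2] t 19.8
```

>>> {"api": "move_arm", "payload": {"steps": [[0.6,0,0,0,-0.146],[0.6,0,0,0,-0.146],[0.6,0,0,0,-0.146],[0.6,0,0,0,-0.146],[0.6,0,0,0,-0.146],[0.6,0,0,0,-0.146],[0.6,0,0,0,-0.146],[0.6,0,0,0,0]]}}

```text
clock: 20.6
tcp_pos: [0.422, 0.058, 0.2048]
ee_rot: [0.159, 3.137, 0.0]
contact_force: [-0.4, -0.2, 0.1]
grip_width: 0.802
grasp_force: 0.0
```

```bash
python3 - <<'E'
from h import *
c=shot("top"); P=cloud(c); z=P[...,2]; xc=w2c(P)
m=(z>.0265)&(z<.034)&(xc[...,0]>.058)&(xc[...,0]<.078)&(xc[...,1]>-.14)&(xc[...,1]<.13)
q=xc[m]; ys=np.arange(-.14,.13,.03); print(len(q),[(round(np.mean(q[(q[:,1]>a)&(q[:,1]<a+.03),0])*1000,1)) for a in ys]); print(np.polyfit(q[:,1],q[:,0],1))
go(.3988,-.319,.16,85)
E
```

```text
589 [np.float64(68.2), np.float64(67.0), np.float64(66.7), np.float64(65.8), np.float64(66.0), np.float64(65.3), np.float64(65.1), np.float64(64.8), np.float64(64.7), np.float64(nan)]
[-0.01354558  0.06588131]
turn -0.017  now-shift(cm)  [ -1.61 -37.74   4.47]  after-turn-shift(cm) [ -0.97 -37.76   4.48] q6 -1.46 F [ 0.6 -0.7 -0.5] tcp [422.   58.  204.8] cr [-88.9  35.7] t 20.65
  return _methods._mean(a, axis=axis, dtype=dtype,
  ret = ret.dtype.type(ret / rcount)
```

Keeper is at about 0.014 rad, so it is shut. Now the nearest clamp.

>>> {"api": "move_arm", "payload": {"steps": [[0.8,-0.2,-4.7,0.5,-0.017],[0.8,-0.2,-4.7,0.5,0],[0.8,-0.2,-4.7,0.5,0],[0.8,-0.2,-4.7,0.5,0],[0.8,-0.2,-4.7,0.5,0],[0.8,0,-4.7,0.5,0],[0.8,0,-4.7,0.5,0],[0.8,0,-4.8,1,0]]}}

```text
clock: 21.45
tcp_pos: [0.3996, -0.3207, 0.1604]
ee_rot: [0.138, 3.137, -0.002]
contact_force: [1.5, 0.3, -0.3]
grip_width: 0.899
grasp_force: 0.0
```

>>> {"api": "move_arm", "payload": {"steps": [[0.8,0,0,0,0],[0.8,0,0,0,0]]}}

```text
clock: 21.65
tcp_pos: [0.3991, -0.3189, 0.1589]
ee_rot: [-0.139, -3.137, -0.003]
contact_force: [0.0, 0.1, 0.3]
grip_width: 0.897
grasp_force: 0.0
```

```bash
python3 - <<'E'
from h import *
go(.3988,-.319,.103,85);print(read_state()["grip_width"])
E
```

```text
turn -0.001  now-shift(cm)  [ 0.02 -0.02  5.59]  after-turn-shift(cm) [ 0.03 -0.01  5.59] q6 -2.27 F [0.  0.1 0.3] tcp [ 399.1 -318.9  158.9] cr [ -72.3 -341.6] t 21.65
0.8972693465915615
```

>>> {"api": "move_arm", "payload": {"steps": [[0.8,0,0,2.8,0],[0.8,0,0,2.8,0],[0.8,0,0,0,0],[0.3,0,0,0,0],[0,0,0,0,0],[-0.25,0,0,0,0],[-0.45,0,0,0,0],[-0.45,0,0,0,0]]}}

```text
clock: 22.45
tcp_pos: [0.401, -0.3189, 0.1078]
ee_rot: [0.131, 3.135, -0.004]
contact_force: [-2.5, 1.8, 9.5]
grip_width: 0.281
grasp_force: 13.2
```

>>> {"api": "move_arm", "payload": {"steps": [[-0.45,0,0,0,0],[-0.45,0,0,0,0],[-0.45,0,0,0,0]]}}

```text
clock: 22.75
tcp_pos: [0.401, -0.3189, 0.1078]
ee_rot: [0.131, 3.135, -0.004]
contact_force: [-1.7, 3.7, 10.4]
grip_width: 0.275
grasp_force: 13.2
```

```bash
python3 - <<'E'
from h import *
c=shot("side"); cv2.imwrite("pics/p5.png",cv2.resize(c["color"][210:360,330:500],None,fx=4,fy=4)); go(.3988,-.319,.103,85)
E
```

```text
turn 0.003  now-shift(cm)  [ 0.22 -0.03  0.48]  after-turn-shift(cm) [ 0.22 -0.03  0.48] q6 -2.27 F [-1.2  2.4  8.8] tcp [ 401.  -318.9  107.8] cr [ -70.4 -341.3] t 22.8
```

View pics/p5.png

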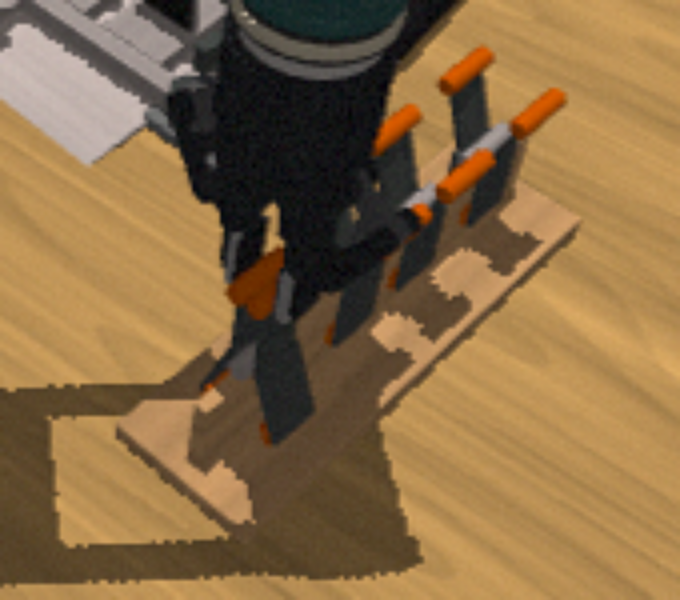

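The side crop shows the clamp squeezed: grips together at (255,285), jaws opened at (210,380) and (265,435) either side of the board. The upward 9 N suggests it is seated down on the rail edge. Lift it.

>>> {"api": "move_arm", "payload": {"steps": [[-0.45,-0.2,0,-1,0],[-0.45,0,0,-2.5,0],[-0.45,0,0,-4,0],[-0.45,0,0,-4,0],[-0.45,0,2,0,0.14],[-0.45,0,2,0,0.14],[-0.45,0,0,0,0.14],[-0.45,0,0,0,0.14]]}}

```text
clock: 23.6
tcp_pos: [0.4082, -0.2786, 0.2198]
ee_rot: [1.001, 2.976, -0.001]
contact_force: [0.2, 0.4, -1.8]
grip_width: 0.276
grasp_force: 11.6
```

>>> {"api": "move_arm", "payload": {"steps": [[-0.45,0,0,0,0.147],[-0.45,0,0,0,0.147],[-0.45,0,0,0,0.147],[-0.45,0,0,0,0.147],[-0.45,0,0,0,0.147],[-0.45,0,0,0,0.147],[-0.45,0,0,0,0.143],[-0.45,0,0,0,0]]}}

```text
clock: 24.4
tcp_pos: [0.408, -0.2792, 0.2194]
ee_rot: [2.327, 2.11, 0.0]
contact_force: [0.7, 0.4, -0.6]
grip_width: 0.277
grasp_force: 11.6
```

```bash
python3 - <<'E'
from h import *
c=shot("side"); cv2.imwrite("pics/p6.png",cv2.resize(c["color"][170:360,300:500],None,fx=3,fy=3)); go(*c2w([-.03,.1]),.2,-6); s=read_state(); print(s["grip_width"],s["grasp_force"]); legs(shot("top"))
E
```

```text
turn 0.009  now-shift(cm)  [40.08  4.14  1.92]  after-turn-shift(cm) [40.11  3.76  1.94] q6 -0.62 F [ 0.7 -0.6 -1.3] tcp [ 408.  -279.2  219.4] cr [ -67.6 -301.1] t 24.45
0.2765436797533368 11.565423756837845
leg 93 [108.6 100.1] [ 9.9 47.5] 0.4 87.9
leg 90 [108.7  31.2] [47.7 10.1] 89.0 87.9
leg 86 [108.6 -35.2] [10.1 46.8] 0.5 87.8
leg 89 [ 108.3 -112.8] [10.  48.2] 1.9 87.5
```

View pics/p6.png

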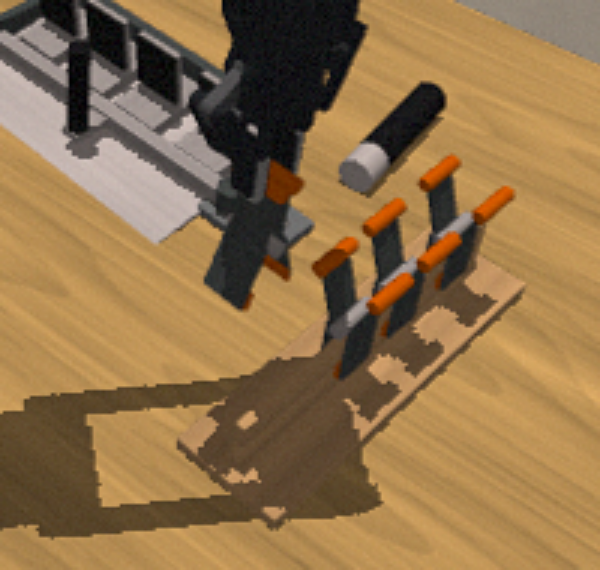

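The clamp is held squeezed and hangs upright in the gripper, grips at (285,180), jaws at (235,300) and (275,270). Shoe 4 slid about 9 mm sideways to y = -112.8, but is still square at the stop. Now carry the clamp to the far shoe.

>>> {"api": "move_arm", "payload": {"steps": [[-0.45,4.7,0,0,0.009],[-0.45,4.7,0.5,0,0],[-0.45,4.7,0.5,0,0],[-0.45,4.7,0.5,0,0],[-0.45,4.7,0.5,0,0],[-0.45,4.7,0.5,0,0],[-0.45,4.7,1,0,0],[-0.45,4.7,1,0,0]]}}

```text
clock: 25.3
tcp_pos: [0.4925, 0.092, 0.2194]
ee_rot: [2.333, 2.102, 0.002]
contact_force: [1.2, -0.8, -0.8]
grip_width: 0.275
grasp_force: 11.6
```

>>> {"api": "move_arm", "payload": {"steps": [[-0.45,2.4,3,0,0],[-0.45,0,4,0,0],[-0.45,0,4,0,0],[-0.45,0,2,0,0],[-0.45,0,0,0,0],[-0.45,0,0,0,0]]}}

```text
clock: 25.9
tcp_pos: [0.6238, 0.0999, 0.2183]
ee_rot: [-2.335, -2.1, 0.002]
contact_force: [0.0, -0.3, -1.4]
grip_width: 0.278
grasp_force: 11.6
```

```bash
python3 - <<'E'
from h import *
go(*c2w([.1085,.099]),.150,-6)
E
```

```text
turn -0.001  now-shift(cm)  [0.05 0.13 6.83]  after-turn-shift(cm) [0.05 0.12 6.83] q6 0.17 F [ 0.  -0.3 -1.4] tcp [623.8  99.9 218.3] cr [107.3  98.5] t 25.9
```

>>> {"api": "move_arm", "payload": {"steps": [[-0.45,0,0.1,0,0],[-0.45,0,0,2.5,0],[-0.45,0,0,2.5,0],[-0.45,0,0,1.8,0],[-0.45,0,0,0.5,0],[-0.45,0,0,0,0]]}}

```text
clock: 26.5
tcp_pos: [0.6241, 0.0999, 0.1458]
ee_rot: [-2.336, -2.099, 0.001]
contact_force: [-0.3, 0.3, -0.8]
grip_width: 0.282
grasp_force: 11.6
```

```bash
python3 - <<'E'
from h import *
go(*c2w([.1085,.099]),.138,-6)
c=shot("side"); cv2.imwrite("pics/p7.png",cv2.resize(c["color"][120:240,250:430],None,fx=4,fy=4))
E
```

```text
turn -0.002  now-shift(cm)  [0.05 0.08 0.78]  after-turn-shift(cm) [0.05 0.08 0.78] q6 0.18 F [-0.3  0.3 -0.8] tcp [624.1  99.9 145.8] cr [107.7  98.5] t 26.5
```

View pics/p7.png

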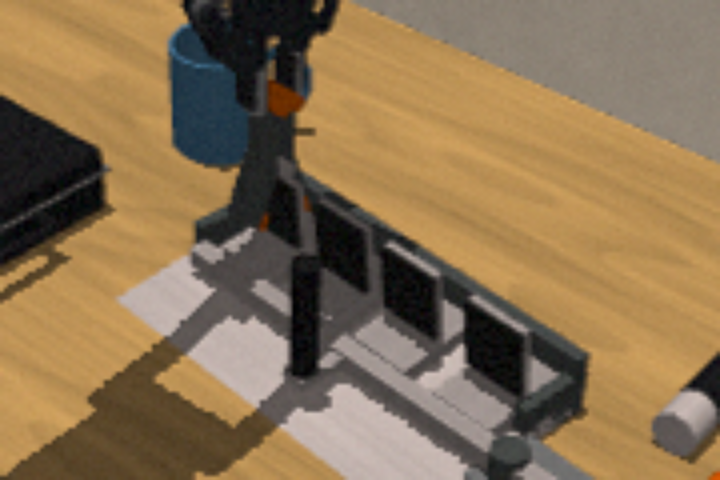

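The jaws are astride the leg, with the pads showing orange at (265,222) and (305,203). I'll lower until I feel light contact.

>>> {"api": "move_arm", "payload": {"steps": [[-0.45,0,0,0.3,0],[-0.45,0,0,0.3,0],[-0.45,0,0,0,0]]}}

```text
clock: 26.85
tcp_pos: [0.625, 0.0998, 0.1398]
ee_rot: [-2.337, -2.1, -0.0]
contact_force: [0.1, 0.2, -1.7]
grip_width: 0.283
grasp_force: 11.6
```

>>> {"api": "move_arm", "payload": {"steps": [[-0.45,0,0,0.2,0],[-0.45,0,0,0.2,0],[-0.45,0,0,0,0]]}}

```text
clock: 27.15
tcp_pos: [0.6257, 0.0997, 0.1365]
ee_rot: [2.336, 2.099, 0.002]
contact_force: [1.3, -0.6, 0.7]
grip_width: 0.282
grasp_force: 11.8
```

>>> {"api": "move_arm", "payload": {"steps": [[-0.45,0,0,-0.3,0],[-0.25,0,0,0,0],[0,0,0,0,0],[0.3,0,0,0,0],[0.7,0,0,0,0],[0.7,0,0,0,0],[0.7,0,0,0,0]]}}

```text
clock: 27.85
tcp_pos: [0.6249, 0.0999, 0.1388]
ee_rot: [-2.337, -2.099, 0.0]
contact_force: [-0.5, 0.2, -0.3]
grip_width: 0.852
grasp_force: 0.3
```

>>> {"api": "move_arm", "payload": {"steps": [[0.7,0,0,-2,0],[0.7,0,0,-4,0],[0.7,0,0,-2,0],[0.7,0,-4,0,0],[0.7,0,-4.5,0,0],[0.7,0,-4.5,0,0],[0.7,-4,-3,0,0],[0.7,0,0,0,0]]}}

```text
clock: 28.65
tcp_pos: [0.4577, 0.0753, 0.2187]
ee_rot: [2.338, 2.097, -0.004]
contact_force: [0.7, 0.7, 0.3]
grip_width: 0.851
grasp_force: 0.0
```

```bash
cat >> h.py <<'E'
def grips(c):
    P=cloud(c); col=c["color"].astype(int)
    org=((col[...,2]>150)&(col[...,1]<150)&(col[...,0]<90)&(P[...,2]>.1)&(P[...,2]<.18)).astype(np.uint8)
    n,l,st,ce=cv2.connectedComponentsWithStats(org)
    for k in range(1,n):
        if st[k,4]>12:
            q=P[l==k]; q=q[abs(q[:,2]-np.median(q[:,2]))<.005]; m=np.median(q,0); print("grip",len(q),np.round(m*1000,1),"cr",np.round(w2c(m)*1000,1),np.round((q.max(0)-q.min(0))*1000))
E
python3 - <<'E'
from h import *
c=shot("top"); grips(c); legs(c)
go(.4711,-.3244,.16,85)
c=shot("side"); cv2.imwrite("pics/p8.png",cv2.resize(c["color"][120:240,250:430],None,fx=4,fy=4))
E
```

```text
grip 75 [633.7 100.  156.4] cr [117.2  99.6] [13. 39.  9.]
grip 73 [ 597.3 -310.3  122.6] cr [ 124.  -312.2] [37. 11.  7.]
grip 74 [ 596.8 -356.3  123.6] cr [ 128.2 -358.1] [39. 14.  8.]
grip 77 [589.8 103.5 152. ] cr [73.2 98.5] [12. 37.  8.]
grip 78 [ 530.7 -305.3  123.3] cr [  57.2 -314.3] [38. 12.  8.]
grip 75 [ 526.7 -351.1  123.4] cr [  58.  -360.2] [40. 14.  8.]
grip 77 [ 475.1 -300.9  123.4] cr [   1.4 -315.6] [39. 12.  8.]
grip 80 [ 470.9 -346.8  123.4] cr [   2.1 -361.8] [40. 13.  7.]
leg 90 [108.5  31.3] [10.2 47. ] 0.7 87.6
leg 89 [108.7 -35.6] [47.5 10.1] 89.2 87.8
leg 88 [ 108.5 -112.7] [10.  47.9] 1.3 87.9
turn -1.592  now-shift(cm)  [-39.72   5.43   5.93]  after-turn-shift(cm) [ -4.59 -39.83   5.93] q6 0.15 F [ 0.6  0.  -0.2] tcp [460.1  76.4 219.3] cr [-52.9  57.9] t 28.7
```

View pics/p8.png

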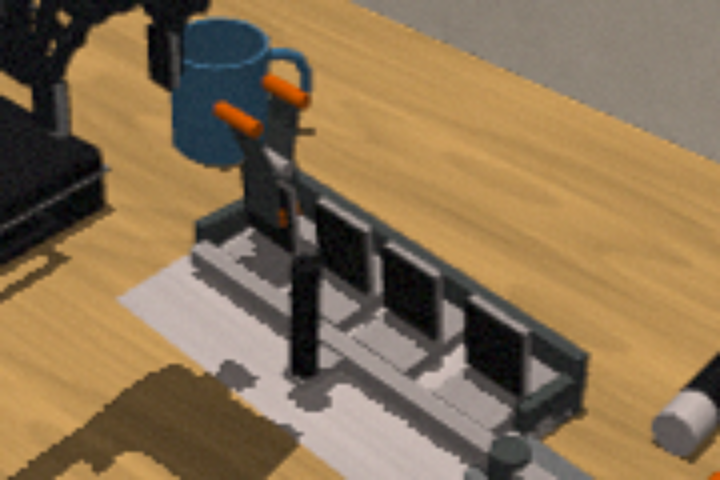

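The first clamp is closed on the far shoe, grips at (238,118) and (287,90), leaning back with the leg. I'll check its pivot and go for the next.

```bash
cat >> h.py <<'E'
def pivot(c,y):
    P=cloud(c).reshape(-1,3); x=w2c(P); m=(abs(x[:,1]-y)<.012)&(x[:,0]>.085)&(x[:,0]<.125)&(P[:,2]>.095)&(P[:,2]<.135)
    q=np.c_[x[m],P[m,2]]*1000; q=q[np.argsort(q[:,0])]
    for a in range(85,125,4):
        k=q[(q[:,0]>=a)&(q[:,0]<a+4)]
        if len(k): print("pv x",a,"n",len(k),"z",np.round(np.percentile(k[:,2],[10,50,90])))
E
python3 - <<'E'
from h import *
pivot(shot("top"),.099)
E
```

```text
pv x 85 n 8 z [119. 122. 124.]
pv x 89 n 9 z [109. 113. 116.]
pv x 93 n 18 z [106. 108. 110.]
pv x 97 n 16 z [110. 111. 113.]
pv x 101 n 16 z [108. 109. 111.]
pv x 105 n 26 z [105. 112. 118.]
pv x 109 n 32 z [119. 127. 133.]
pv x 113 n 1 z [135. 135. 135.]
```

>>> {"api": "move_arm", "payload": {"steps": [[0.7,0,0,0,-0.146],[0.7,0,0,0,-0.146],[0.7,0,0,0,-0.146],[0.7,0,0,0,-0.146],[0.7,0,0,0,-0.146],[0.7,0,0,0,-0.146],[0.7,0,0,0,-0.146],[0.7,0,0,0,-0.146]]}}

```text
clock: 29.6
tcp_pos: [0.4633, 0.0777, 0.2189]
ee_rot: [0.782, 3.042, 0.001]
contact_force: [0.8, -0.8, 0.4]
grip_width: 0.85
grasp_force: 0.0
```

>>> {"api": "move_arm", "payload": {"steps": [[0.8,0,0,0,-0.142],[0.8,0,0,0,-0.142],[0.8,0,0,0,-0.142],[0.8,-0.6,-4.8,0,0],[0.8,-0.7,-4.8,0,0],[0.8,-0.7,-4.8,0,0],[0.8,-0.7,-4.8,0,0],[0.8,-0.6,-4.8,0,0]]}}

```text
clock: 30.4
tcp_pos: [0.4761, -0.1669, 0.2189]
ee_rot: [0.13, 3.138, 0.0]
contact_force: [0.7, 0.2, -0.3]
grip_width: 0.896
grasp_force: 0.0
```

>>> {"api": "move_arm", "payload": {"steps": [[0.8,-0.6,-4.8,1,0],[0.8,-0.6,-4.8,2,0],[0.8,-0.3,-4.8,2,0],[0.8,0,-1,0.5,0],[0.8,0,0,0,0],[0.8,0,0,0,0]]}}

```text
clock: 31.0
tcp_pos: [0.4776, -0.3149, 0.1657]
ee_rot: [0.131, 3.138, 0.001]
contact_force: [-0.3, 1.2, 0.6]
grip_width: 0.9
grasp_force: 0.0
```

```bash
python3 - <<'E'
from h import *
go(.473,-.3240,.107,85)
E
```

```text
turn 0.004  now-shift(cm)  [ 0.38 -0.95  5.87]  after-turn-shift(cm) [ 0.37 -0.95  5.87] q6 -2.17 F [-0.3  1.2  0.6] tcp [ 477.6 -314.9  165.7] cr [   5.3 -329.3] t 31.0
```

>>> {"api": "move_arm", "payload": {"steps": [[0.8,0.35,-0.9,0,0],[0.8,0,0,2.8,0],[0.8,0,0,2.8,0],[0.8,0,0,0,0],[0.3,0,0,0,0],[0,0,0,0,0],[-0.25,0,0,0,0],[-0.45,0,0,0,0]]}}

```text
clock: 31.8
tcp_pos: [0.4738, -0.3247, 0.114]
ee_rot: [0.131, 3.134, -0.004]
contact_force: [-2.4, 1.9, 7.5]
grip_width: 0.279
grasp_force: 12.9
```

>>> {"api": "move_arm", "payload": {"steps": [[-0.45,0,0,0,0],[-0.45,0,0,0,0],[-0.45,0,0,0,0]]}}

```text
clock: 32.1
tcp_pos: [0.4737, -0.3246, 0.114]
ee_rot: [0.131, 3.134, -0.004]
contact_force: [-2.3, 2.6, 9.9]
grip_width: 0.275
grasp_force: 13.1
```

```bash
python3 - <<'E'
from h import *
go(.473,-.3240,.107,85)
c=shot("side"); P=cloud(c); col=c["color"].astype(int); x=w2c(P)
org=((col[...,2]>120)&(col[...,1]<.65*col[...,2])&(col[...,0]<.4*col[...,2])&(P[...,2]>.06)&(x[...,0]>.05)&(x[...,0]<.16)&(abs(x[...,1])<.15)).astype(np.uint8)
n,l,st,ce=cv2.connectedComponentsWithStats(org)
for k in range(1,n):
    if st[k,4]>5: q=np.c_[x[l==k],P[l==k][:,2]]*1000; print(len(q),ce[k],np.round(np.median(q,0),1),np.round(np.percentile(q,5,axis=0)),np.round(np.percentile(q,95,axis=0)))
m=(abs(x[...,1]-.1)<.035)&(x[...,0]>.06)&(x[...,0]<.14)
q=np.c_[x[m],P[m][:,2]]*1000
for z0 in range(70,160,6):
    k=q[(q[:,2]>=z0)&(q[:,2]<z0+6)]
    if len(k)>3: print(z0,len(k),"x",np.round(np.percentile(k[:,0],[5,25,50,75,95])),"y",np.round(np.percentile(k[:,1],[5,95])))
E
```

```text
turn 0.004  now-shift(cm)  [0.08 0.05 0.7 ]  after-turn-shift(cm) [0.08 0.05 0.7 ] q6 -2.19 F [-2.3  2.6  9.9] tcp [ 473.7 -324.6  114. ] cr [   2.5 -339.4] t 32.1
10 [322.7 143.8] [115.7  82.6 155.6] [114.  78. 152.] [119.  93. 158.]
37 [308.64864865 148.64864865] [ 74.5  95.1 152.5] [ 71.  77. 149.] [ 79. 112. 155.]
70 22 x [ 94.  96.  97. 105. 115.] y [ 72. 102.]
76 28 x [ 93.  95.  96. 102. 116.] y [ 72. 107.]
82 26 x [ 93.  95. 101. 108. 113.] y [ 73. 117.]
88 30 x [ 92.  94.  96. 107. 114.] y [ 74. 105.]
94 21 x [ 92.  92.  94.  96. 112.] y [ 76. 105.]
100 20 x [ 92.  93.  94.  98. 107.] y [ 74. 107.]
106 39 x [ 92.  98. 104. 110. 113.] y [ 74. 103.]
112 30 x [ 89.  91. 108. 112. 113.] y [ 78. 106.]
118 27 x [ 87.  90. 112. 114. 115.] y [ 81. 106.]
124 26 x [ 83.  84. 113. 115. 117.] y [ 81. 107.]
130 25 x [ 81.  85. 116. 116. 119.] y [ 80. 106.]
136 23 x [ 79.  82. 116. 118. 120.] y [ 80. 108.]
142 24 x [ 72.  73.  99. 118. 121.] y [ 76. 105.]
148 53 x [ 71.  73.  78. 115. 120.] y [ 76. 109.]
154 19 x [ 73.  76.  79. 117. 119.] y [ 74. 109.]
```

The squeeze sits about 6 mm higher on the grips than last time, so I'll reopen and take it again lower.

>>> {"api": "move_arm", "payload": {"steps": [[0,0,0,0,0],[0.5,0,0,0,0],[0.8,0,0,0,0],[0.8,0,0,0.5,0],[0.8,0,0,0,0],[0.3,0,0,0,0],[0,0,0,0,0],[-0.25,0,0,0,0]]}}

```text
clock: 32.95
tcp_pos: [0.4727, -0.3243, 0.1063]
ee_rot: [0.131, 3.137, -0.001]
contact_force: [-3.0, 2.9, 15.6]
grip_width: 0.403
grasp_force: 13.8
```

>>> {"api": "move_arm", "payload": {"steps": [[-0.45,0,0,0,0],[-0.45,0,0,0,0],[-0.45,0,0,0,0]]}}

```text
clock: 33.25
tcp_pos: [0.473, -0.3249, 0.1085]
ee_rot: [0.131, 3.136, -0.004]
contact_force: [-4.0, 1.7, 11.7]
grip_width: 0.28
grasp_force: 13.3
```

>>> {"api": "move_arm", "payload": {"steps": [[-0.45,0,0,-1,0],[-0.45,0,0,-2.5,0],[-0.45,0,0,-4,0],[-0.45,0,0,-4,0],[-0.45,0,3,0,0.144],[-0.45,0,3,0,0.144],[-0.45,0,0,0,0.144],[-0.45,0,0,0,0.144]]}}

```text
clock: 34.05
tcp_pos: [0.4817, -0.2639, 0.2194]
ee_rot: [-1.024, -2.97, -0.001]
contact_force: [-0.9, -0.6, -1.5]
grip_width: 0.275
grasp_force: 11.6
```

>>> {"api": "move_arm", "payload": {"steps": [[-0.45,0,0,0,0.146],[-0.45,0,0,0,0.146],[-0.45,0,0,0,0.146],[-0.45,0,0,0,0.146],[-0.45,0,0,0,0.146],[-0.45,0,0,0,0.146],[-0.45,0,0,0,0.142],[-0.45,0,0,0,0]]}}

```text
clock: 34.85
tcp_pos: [0.4815, -0.2648, 0.2191]
ee_rot: [-2.336, -2.099, -0.0]
contact_force: [0.1, -0.7, -0.7]
grip_width: 0.278
grasp_force: 11.6
```

```bash
python3 - <<'E'
from h import *
legs(shot("top")); go(*c2w([.111,.031]),.2,-6); s=read_state(); print(s["grip_width"],s["grasp_force"])
E
```

```text
leg 92 [108.6  31.4] [10.8 47.4] 0.5 88.2
leg 88 [108.6 -35.6] [47.5 10.1] 88.9 87.8
leg 87 [ 108.6 -112.8] [10.  48.1] 1.0 87.8
turn 0.001  now-shift(cm)  [31.01 10.72  1.92]  after-turn-shift(cm) [31.02 10.7   1.91] q6 -0.50 F [-0.3 -0.2 -1.2] tcp [ 481.5 -264.8  219.1] cr [   4.  -279.2] t 34.9
0.2782640229013077 11.558318585157394
```

>>> {"api": "move_arm", "payload": {"steps": [[-0.45,4.4,0.5,0,0],[-0.45,4.4,0.5,0,0],[-0.45,4.4,0.5,0,0],[-0.45,4.4,0.5,0,0],[-0.45,4.4,1,0,0],[-0.45,4.5,1.5,0,0],[-0.45,4.5,2,0,0],[-0.45,0,2,0,0]]}}

```text
clock: 35.7
tcp_pos: [0.5997, 0.0405, 0.2194]
ee_rot: [-2.324, -2.111, -0.004]
contact_force: [-0.6, -1.2, -1.4]
grip_width: 0.278
grasp_force: 11.6
```

>>> {"api": "move_arm", "payload": {"steps": [[-0.45,0,2.2,0,0],[-0.45,0,0,0,0],[-0.45,0,0,2,0],[-0.45,0,0,0,0],[-0.45,0,0,0,0]]}}

```text
clock: 36.2
tcp_pos: [0.6202, 0.0317, 0.1989]
ee_rot: [-2.335, -2.099, 0.002]
contact_force: [-0.2, 0.1, -0.9]
grip_width: 0.273
grasp_force: 11.6
```

```bash
python3 - <<'E'
from h import *
go(*c2w([.111,.031]),.144,-6)
E
```

```text
turn -0.002  now-shift(cm)  [0.07 0.01 5.49]  after-turn-shift(cm) [0.07 0.   5.49] q6 0.07 F [-0.2  0.1 -0.9] tcp [620.2  31.7 198.9] cr [111.   30.3] t 36.2
```

>>> {"api": "move_arm", "payload": {"steps": [[-0.45,0,0,2.5,0],[-0.45,0,0,2,0],[-0.45,0,0,1,0],[-0.45,0,0,0.3,0],[-0.45,0,0,0,0],[-0.45,0,0,0,0]]}}

```text
clock: 36.8
tcp_pos: [0.6218, 0.0317, 0.1432]
ee_rot: [2.336, 2.098, 0.003]
contact_force: [-0.4, -0.5, -1.6]
grip_width: 0.276
grasp_force: 11.6
```

```bash
python3 - <<'E'
from h import *
go(*c2w([.111,.031]),.139,-6)
E
```

```text
turn -0.002  now-shift(cm)  [ 0.05 -0.16  0.42]  after-turn-shift(cm) [ 0.05 -0.16  0.42] q6 0.07 F [-0.4 -0.5 -1.6] tcp [621.8  31.7 143.2] cr [112.6  30.5] t 36.8
```

>>> {"api": "move_arm", "payload": {"steps": [[-0.45,0,-0.15,0.4,0],[-0.45,0,0,0,0],[-0.25,0,0,0,0],[0,0,0,0,0],[0.3,0,0,0,0],[0.7,0,0,0,0],[0.7,0,0,0,0],[0.7,0,0,0,0]]}}

```text
clock: 37.6
tcp_pos: [0.6196, 0.032, 0.1377]
ee_rot: [2.337, 2.099, 0.0]
contact_force: [-0.7, -1.0, 0.1]
grip_width: 0.851
grasp_force: 0.2
```

>>> {"api": "move_arm", "payload": {"steps": [[0.7,0,0,-2,0],[0.7,0,0,-4,0],[0.7,0,0,-2,0],[0.7,0,-4,0,0],[0.7,0,-4.5,0,0],[0.7,-3,-3,0,0],[0.8,-4.5,0,0,-0.14],[0.8,0,0,0,-0.14]]}}

```text
clock: 38.4
tcp_pos: [0.4964, -0.0318, 0.2182]
ee_rot: [2.026, 2.397, -0.002]
contact_force: [0.9, 0.1, 0.2]
grip_width: 0.9
grasp_force: 0.0
```

```bash
python3 - <<'E'
from h import *
c=shot("top"); grips(c); legs(c)
for y in(.099,.031): pivot(c,y)
go(.5287,-.3282,.165,85)
E
```

```text
grip 73 [634.1  99.7 156.5] cr [117.6  99.3] [13. 39.  8.]
grip 73 [ 596.8 -310.3  123.5] cr [ 123.5 -312.3] [36. 11.  9.]
grip 75 [ 596.2 -356.9  123.1] cr [ 127.7 -358.7] [40. 13.  9.]
grip 75 [589.9 103.3 152.5] cr [73.4 98.3] [12. 37.  7.]
grip 78 [ 531.  -304.9  123.2] cr [  57.4 -313.9] [39. 11.  8.]
grip 73 [ 526.7 -350.6  123.7] cr [  57.9 -359.7] [38. 14.  8.]
pv x 85 n 7 z [121. 122. 123.]
pv x 89 n 9 z [109. 112. 114.]
pv x 93 n 19 z [105. 108. 110.]
pv x 97 n 17 z [109. 110. 112.]
pv x 101 n 13 z [109. 111. 113.]
pv x 105 n 26 z [105. 111. 117.]
pv x 109 n 33 z [119. 126. 133.]
pv x 113 n 2 z [133. 133. 134.]
turn -1.311  now-shift(cm)  [-29.9   -1.99   5.34]  after-turn-shift(cm) [ -5.76 -29.42   5.32] q6 -0.35 F [ 0.3 -0.7  0.3] tcp [497.  -30.1 218.2] cr [ -5.1 -44.1] t 38.45
```

>>> {"api": "move_arm", "payload": {"steps": [[0.8,0,0,0,-0.146],[0.8,0,0,0,-0.146],[0.8,0,0,0,-0.146],[0.8,0,0,0,-0.146],[0.8,0,0,0,-0.146],[0.8,0,0,0,-0.146],[0.8,0,0,0,-0.146],[0.8,0,0,0,-0.146]]}}

```text
clock: 39.25
tcp_pos: [0.4979, -0.0277, 0.2177]
ee_rot: [0.363, 3.12, 0.001]
contact_force: [0.1, -0.5, 0.3]
grip_width: 0.899
grasp_force: 0.0
```

>>> {"api": "move_arm", "payload": {"steps": [[0.8,0,0,0,-0.143],[0.8,-0.8,-4.8,0,0],[0.8,-0.8,-4.8,0,0],[0.8,-0.8,-4.8,0,0],[0.8,-0.8,-4.8,1,0],[0.8,-0.8,-4.8,2,0],[0.8,-0.8,-4.8,2,0],[0.8,-0.5,-0.4,0,0]]}}

```text
clock: 40.05
tcp_pos: [0.5208, -0.323, 0.1649]
ee_rot: [-0.158, -3.132, -0.003]
contact_force: [0.3, 0.2, -0.8]
grip_width: 0.899
grasp_force: 0.0
```

```bash
python3 - <<'E'
from h import *
c=shot("top"); grips(c); legs(c)
pivot(c,.031)
go(.5288,-.3280,.103,85)
E
```

```text
grip 74 [634.1  99.8 156.5] cr [117.6  99.5] [13. 39.  7.]
grip 77 [629.5  32.3 155. ] cr [120.1  31.8] [13. 37.  9.]
grip 75 [ 597.2 -310.   123.7] cr [ 123.8 -311.9] [37. 11.  7.]
grip 71 [ 597.7 -356.6  123.3] cr [ 129.1 -358.3] [40. 12.  8.]
grip 75 [590.  103.3 152.3] cr [73.4 98.3] [12. 37.  7.]
grip 78 [586.3  36.  150.9] cr [76.8 31. ] [13. 36.  8.]
leg 86 [108.7 -35.3] [46.9 11. ] 88.0 87.9
leg 87 [ 108.5 -113.3] [47.1 10. ] 89.7 87.8
pv x 85 n 2 z [121. 122. 123.]
pv x 89 n 8 z [114. 118. 120.]
pv x 93 n 9 z [106. 107. 111.]
pv x 97 n 22 z [104. 108. 111.]
pv x 101 n 16 z [107. 109. 110.]
pv x 105 n 14 z [106. 108. 109.]
pv x 109 n 30 z [107. 113. 121.]
pv x 113 n 28 z [121. 129. 133.]
turn -0.012  now-shift(cm)  [-0.73 -0.61  6.35]  after-turn-shift(cm) [-0.7  -0.61  6.35] q6 -2.12 F [ 0.6 -0.7 -0.1] tcp [ 522.4 -321.3  166.5] cr [  50.6 -331.1] t 40.1
```

>>> {"api": "move_arm", "payload": {"steps": [[0.8,-0.6,-0.5,0,-0.012],[0.8,0,0,2,0],[0.8,0,0,2,0],[0.8,0,0,2.2,0],[0.8,0,0,0,0],[0.8,0,0,0,0]]}}

```text
clock: 40.7
tcp_pos: [0.5292, -0.3236, 0.1086]
ee_rot: [0.125, 3.138, -0.0]
contact_force: [-0.2, -0.5, 1.0]
grip_width: 0.9
grasp_force: 0.0
```

```bash
python3 - <<'E'
from h import *
go(.5288,-.3280,.1025,85)
E
```

```text
turn 0.008  now-shift(cm)  [ 0.   -0.44  0.61]  after-turn-shift(cm) [-0.   -0.44  0.61] q6 -2.13 F [-0.2 -0.5  1. ] tcp [ 529.2 -323.6  108.6] cr [  57.5 -332.6] t 40.7
```

>>> {"api": "move_arm", "payload": {"steps": [[0.8,0,-0.4,0.4,0],[0.8,0,0,0,0],[0.3,0,0,0,0],[0,0,0,0,0],[-0.25,0,0,0,0],[-0.45,0,0,0,0],[-0.45,0,0,0,0],[-0.45,0,0,0,0]]}}

```text
clock: 41.5
tcp_pos: [0.5285, -0.3289, 0.1068]
ee_rot: [0.127, 3.136, -0.002]
contact_force: [-2.5, 2.5, 9.6]
grip_width: 0.278
grasp_force: 13.1
```

>>> {"api": "move_arm", "payload": {"steps": [[-0.45,0,0,-1,0],[-0.45,0,0,-2.5,0],[-0.45,0,0,-4,0],[-0.45,0,0,-4,0],[-0.45,1,3,0,0.144],[-0.45,1,3,0,0.144],[-0.45,0,0,0,0.144],[-0.45,0,0,0,0.144]]}}

```text
clock: 42.3
tcp_pos: [0.5173, -0.2653, 0.2187]
ee_rot: [1.021, 2.971, 0.0]
contact_force: [0.2, -0.5, -1.5]
grip_width: 0.278
grasp_force: 11.6
```

>>> {"api": "move_arm", "payload": {"steps": [[-0.45,0,0,0,0.147],[-0.45,0,0,0,0.147],[-0.45,0,0,0,0.147],[-0.45,0,0,0,0.147],[-0.45,0,0,0,0.147],[-0.45,0,0,0,0.147],[-0.45,0,0,0,0.14],[-0.45,0,0,0,0]]}}

```text
clock: 43.1
tcp_pos: [0.5173, -0.2664, 0.2182]
ee_rot: [-2.338, -2.097, -0.0]
contact_force: [-0.2, -0.3, -1.8]
grip_width: 0.279
grasp_force: 11.6
```

```bash
python3 - <<'E'
from h import *
legs(shot("top")); go(*c2w([.112,-.036]),.2,-6); s=read_state(); print(s["grip_width"],s["grasp_force"])
E
```

```text
leg 87 [108.4 -35.1] [10.5 46.6] 1.6 87.8
leg 88 [ 108.5 -112.8] [10.1 47.8] 0.7 87.9
turn -0.001  now-shift(cm)  [24.1   7.2   1.83]  after-turn-shift(cm) [24.09  7.23  1.82] q6 -0.47 F [ 1.1 -0.7 -1. ] tcp [ 517.3 -266.4  218.2] cr [  39.7 -276.9] t 43.15
0.273472524097904 11.578980088233948
```

>>> {"api": "move_arm", "payload": {"steps": [[-0.45,4.8,1,0,0],[-0.45,4.8,1,0,0],[-0.45,4.8,1,0,0],[-0.45,4.8,1,0,0],[-0.45,4.8,1,0,0],[-0.45,0,2.2,0,0],[-0.45,0,0,2,0],[-0.45,0,0,0,0]]}}

```text
clock: 43.95
tcp_pos: [0.6137, -0.0348, 0.1949]
ee_rot: [-2.331, -2.099, 0.007]
contact_force: [-0.4, -0.0, -1.7]
grip_width: 0.277
grasp_force: 11.6
```

>>> {"api": "move_arm", "payload": {"steps": [[-0.45,0,0,0,0],[-0.45,0,0,0,0]]}}

```text
clock: 44.15
tcp_pos: [0.615, -0.0361, 0.1994]
ee_rot: [2.338, 2.097, 0.001]
contact_force: [0.5, -0.1, 0.2]
grip_width: 0.276
grasp_force: 11.6
```

```bash
python3 - <<'E'
from h import *
go(*c2w([.112,-.036]),.139,-6)
E
```

```text
turn -0.004  now-shift(cm)  [ 0.17 -0.09  6.04]  after-turn-shift(cm) [ 0.17 -0.08  6.04] q6 -0.04 F [ 0.5 -0.1  0.2] tcp [615.  -36.1 199.4] cr [112.8 -37.7] t 44.15
```

>>> {"api": "move_arm", "payload": {"steps": [[-0.45,0.15,-0.15,2.5,0],[-0.45,0,0,2,0],[-0.45,0,0,1,0],[-0.45,0,0,0.3,0],[-0.45,0,0,0,0]]}}

```text
clock: 44.65
tcp_pos: [0.6138, -0.0343, 0.1411]
ee_rot: [2.338, 2.097, 0.001]
contact_force: [-0.5, -0.1, -2.2]
grip_width: 0.277
grasp_force: 11.6
```

```bash
python3 - <<'E'
from h import *
go(*c2w([.112,-.036]),.138,-6)
E
```

```text
turn -0.004  now-shift(cm)  [0.   0.05 0.31]  after-turn-shift(cm) [0.   0.05 0.31] q6 -0.04 F [-0.5 -0.1 -2.2] tcp [613.8 -34.3 141.1] cr [111.5 -36. ] t 44.65
```

>>> {"api": "move_arm", "payload": {"steps": [[-0.45,0,0.05,0.3,0],[-0.45,0,0,0,0],[-0.25,0,0,0,0],[0,0,0,0,0],[0.3,0,0,0,0],[0.7,0,0,0,0],[0.7,0,0,0,0],[0.7,0,0,0,0]]}}

```text
clock: 45.45
tcp_pos: [0.6141, -0.034, 0.1377]
ee_rot: [-2.339, -2.098, -0.0]
contact_force: [-0.5, -0.5, -0.3]
grip_width: 0.849
grasp_force: 0.3
```

>>> {"api": "move_arm", "payload": {"steps": [[0.7,0,0,-2,0],[0.7,0,0,-4,0],[0.7,0,0,-2,0],[0.7,0,-4,0,0],[0.7,-3,-4.5,0,0],[0.7,-4,0,0,-0.14],[0.8,-4.5,0,0,-0.14],[0.8,0,0,0,-0.14]]}}

```text
clock: 46.25
tcp_pos: [0.5264, -0.1422, 0.2177]
ee_rot: [1.849, 2.537, -0.003]
contact_force: [0.4, 0.6, -0.3]
grip_width: 0.902
grasp_force: 0.0
```

>>> {"api": "move_arm", "payload": {"steps": [[0.8,0,0,0,-0.146],[0.8,0,0,0,-0.146],[0.8,0,0,0,-0.146],[0.8,0,0,0,-0.146],[0.8,0,0,0,-0.146],[0.8,0,0,0,-0.146],[0.8,0,0,0,-0.146],[0.8,0,0,0,-0.146]]}}

```text
clock: 47.05
tcp_pos: [0.5272, -0.1376, 0.2178]
ee_rot: [0.134, 3.138, -0.0]
contact_force: [-0.0, 0.9, -0.5]
grip_width: 0.898
grasp_force: 0.0
```

```bash
python3 - <<'E'
from h import *
c=shot("top"); grips(c); legs(c)
go(.5970,-.3333,.165,85)
E
```

```text
grip 75 [634.  100.  156.3] cr [117.5  99.7] [12. 39.  8.]
grip 77 [629.6  32.3 154.7] cr [120.2  31.8] [15. 37.  9.]
grip 76 [623.6 -35.5 156.5] cr [121.3 -36.2] [13. 36.  7.]
grip 75 [589.9 103.2 152. ] cr [73.3 98.2] [12. 37.  8.]
grip 77 [586.3  35.9 150.5] cr [76.8 30.9] [13. 36.  7.]
grip 80 [580.4 -29.6 152.2] cr [ 77.7 -34.8] [14. 38.  7.]
leg 82 [ 108.2 -111.5] [10.2 45.3] 0.8 87.8
turn 0.006  now-shift(cm)  [ -8.55 -18.94   5.29]  after-turn-shift(cm) [ -8.66 -18.89   5.28] q6 -1.85 F [ 0.9  0.8 -0.3] tcp [ 527.2 -137.6  217.8] cr [  36.2 -147.8] t 47.1
```

>>> {"api": "move_arm", "payload": {"steps": [[0.8,-2,-4.2,0,0],[0.8,-2,-4.2,0,0],[0.8,-2,-4.2,2,0],[0.8,-1.5,-4.2,2,0],[0.8,-1.1,-2.2,1.2,0],[0.8,0,0,0,0],[0.8,0,0,0,0],[0.8,0,0,0,0]]}}

```text
clock: 47.9
tcp_pos: [0.5956, -0.3332, 0.1671]
ee_rot: [0.143, 3.137, -0.001]
contact_force: [-0.2, 0.2, 0.6]
grip_width: 0.903
grasp_force: 0.0
```

```bash
python3 - <<'E'
from h import *
go(.5970,-.3333,.1035,85)
E
```

```text
turn -0.004  now-shift(cm)  [-0.13  0.    6.36]  after-turn-shift(cm) [-0.14 -0.    6.36] q6 -2.07 F [-0.2  0.2  0.6] tcp [ 595.6 -333.2  167.1] cr [ 124.6 -335.2] t 47.9
```

>>> {"api": "move_arm", "payload": {"steps": [[0.8,-0.1,0,2.1,0],[0.8,0,0,2.1,0],[0.8,0,0,2.2,0],[0.8,0,0,0,0],[0.8,0,0,0,0]]}}

```text
clock: 48.4
tcp_pos: [0.5965, -0.3332, 0.103]
ee_rot: [0.142, 3.137, -0.001]
contact_force: [0.3, -0.3, 0.4]
grip_width: 0.901
grasp_force: 0.0
```

```bash
python3 - <<'E'
from h import *
go(.5970,-.3333,.1035,85)
E
```

```text
turn -0.003  now-shift(cm)  [-0.05 -0.01 -0.05]  after-turn-shift(cm) [-0.05 -0.01 -0.05] q6 -2.07 F [ 0.3 -0.3  0.4] tcp [ 596.5 -333.2  103. ] cr [ 125.6 -335.1] t 48.4
```

>>> {"api": "move_arm", "payload": {"steps": [[0.3,0,0,0,0],[0,0,0,0,0],[-0.25,0,0,0,0],[-0.45,0,0,0,0],[-0.45,0,0,0,0],[-0.45,0,0,0,0]]}}

```text
clock: 49.0
tcp_pos: [0.5973, -0.3348, 0.1067]
ee_rot: [0.143, 3.133, -0.004]
contact_force: [-2.0, 2.1, 9.5]
grip_width: 0.279
grasp_force: 13.1
```

>>> {"api": "move_arm", "payload": {"steps": [[-0.45,0,0,-1,0],[-0.45,0,0,-2.5,0],[-0.45,0,0,-4,0],[-0.45,0,0,-4,0],[-0.45,2,3,0,0.146],[-0.45,2,3,0,0.146],[-0.45,0,0,0,0.146],[-0.45,0,0,0,0.146]]}}

```text
clock: 49.8
tcp_pos: [0.5662, -0.2673, 0.2171]
ee_rot: [-1.048, -2.962, -0.0]
contact_force: [0.6, -0.1, -1.4]
grip_width: 0.28
grasp_force: 11.6
```

>>> {"api": "move_arm", "payload": {"steps": [[-0.45,0,0,0,0.147],[-0.45,0,0,0,0.147],[-0.45,0,0,0,0.147],[-0.45,0,0,0,0.147],[-0.45,0,0,0,0.147],[-0.45,0,0,0,0.147],[-0.45,0,0,0,0.14],[-0.45,0,0,0,0]]}}

```text
clock: 50.6
tcp_pos: [0.5665, -0.2685, 0.2166]
ee_rot: [-2.357, -2.077, -0.0]
contact_force: [-0.4, 0.5, -1.2]
grip_width: 0.28
grasp_force: 11.6
```

```bash
python3 - <<'E'
from h import *
legs(shot("top")); go(*c2w([.112,-.1128]),.2,-6); s=read_state(); print(s["grip_width"],s["grasp_force"])
E
```

```text
leg 89 [ 108.6 -112.9] [48.2 10.7] 89.5 87.9
turn -0.019  now-shift(cm)  [16.15  1.99  1.67]  after-turn-shift(cm) [16.11  2.3   1.66] q6 -0.41 F [ 0.4  0.9 -1.7] tcp [ 566.6 -268.5  216.6] cr [  89.  -273.9] t 50.65
0.27642290277724196 11.578147262334824
```

>>> {"api": "move_arm", "payload": {"steps": [[-0.45,4,0.5,0,-0.019],[-0.45,4,0.6,0,0],[-0.45,4,0.6,0,0],[-0.45,4.1,0.6,0,0],[-0.45,0,0,2,0],[-0.45,0,0,0,0],[-0.45,0,0,0,0]]}}

```text
clock: 51.35
tcp_pos: [0.607, -0.1113, 0.1961]
ee_rot: [-2.335, -2.099, 0.002]
contact_force: [0.2, 0.9, -0.5]
grip_width: 0.277
grasp_force: 11.6
```

```bash
python3 - <<'E'
from h import *
go(*c2w([.112,-.1128]),.138,-6)
E
```

```text
turn -0.002  now-shift(cm)  [ 0.06 -0.07  5.81]  after-turn-shift(cm) [ 0.06 -0.08  5.81] q6 -0.17 F [ 0.2  0.9 -0.5] tcp [ 607.  -111.3  196.1] cr [ 112.8 -113.4] t 51.35
```

>>> {"api": "move_arm", "payload": {"steps": [[-0.45,0,-0.1,2.2,0],[-0.45,0,0,2,0],[-0.45,0,0,1,0],[-0.45,0,0,0.3,0],[-0.45,0,0,0,0]]}}

```text
clock: 51.85
tcp_pos: [0.6066, -0.1117, 0.1421]
ee_rot: [2.338, 2.098, 0.0]
contact_force: [0.1, -0.6, -0.9]
grip_width: 0.281
grasp_force: 11.6
```

```bash
python3 - <<'E'
from h import *
go(*c2w([.112,-.1128]),.138,-6)
E
```

```text
turn -0.003  now-shift(cm)  [ 0.1  -0.04  0.41]  after-turn-shift(cm) [ 0.1  -0.04  0.41] q6 -0.17 F [ 0.1 -0.6 -0.9] tcp [ 606.6 -111.7  142.1] cr [ 112.4 -113.8] t 51.85
```

>>> {"api": "move_arm", "payload": {"steps": [[-0.45,0.1,0,0.4,0],[-0.45,0,0,0,0],[-0.25,0,0,0,0],[0,0,0,0,0],[0.3,0,0,0,0],[0.7,0,0,0,0],[0.7,0,0,0,0],[0.7,0,0,0,0]]}}

```text
clock: 52.65
tcp_pos: [0.6068, -0.1101, 0.1381]
ee_rot: [2.337, 2.099, 0.001]
contact_force: [0.6, -1.0, -1.3]
grip_width: 0.851
grasp_force: 0.0
```

>>> {"api": "move_arm", "payload": {"steps": [[0.7,0,0,-2,0],[0.7,0,0,-4,0],[0.7,0,0,-3,0],[0.7,0,-4,0,0],[0.7,0,-4.5,0,0],[0.7,0,-4.5,0,0],[0.7,0,-4.5,0,0],[0.7,0,-4.5,0,0]]}}

```text
clock: 53.45
tcp_pos: [0.3862, -0.0862, 0.2279]
ee_rot: [2.337, 2.099, 0.0]
contact_force: [-0.6, -0.4, 0.0]
grip_width: 0.848
grasp_force: 0.0
```

```bash
python3 - <<'E'
from h import *
c=shot("top"); grips(c)
for y in(.099,.031,-.035,-.113): print(y);pivot(c,y)
P=cloud(c); z=P[...,2]; xc=w2c(P)
m=(z>.0265)&(z<.034)&(xc[...,0]>.058)&(xc[...,0]<.078)&(xc[...,1]>-.14)&(xc[...,1]<.13); q=xc[m]; print("bar",np.polyfit(q[:,1],q[:,0],1))
s=shot("side"); cv2.imwrite("pics/p9.png",cv2.resize(s["color"][120:260,250:430],None,fx=4,fy=4))
go(*c2w([.1,.099]),.2,-6)
E
```

```text
grip 72 [634.   99.9 156.2] cr [117.6  99.5] [12. 38.  8.]
grip 72 [629.5  32.3 155. ] cr [120.1  31.8] [14. 36.  6.]
grip 71 [623.4 -35.5 156.6] cr [121.2 -36.2] [14. 36.  7.]
grip 71 [ 617.8 -110.3  157.3] cr [ 123.4 -111.2] [12. 37.  7.]
grip 77 [590.  103.4 152. ] cr [73.5 98.4] [12. 36.  9.]
grip 78 [586.5  36.1 150.7] cr [76.9 31.1] [14. 39.  6.]
grip 76 [580.2 -29.5 152.5] cr [ 77.6 -34.7] [13. 39.  8.]
grip 74 [ 574.6 -106.3  152.7] cr [  80.1 -111.8] [12. 37.  8.]
0.099
pv x 85 n 9 z [117. 122. 124.]
pv x 89 n 8 z [109. 112. 115.]
pv x 93 n 18 z [105. 108. 110.]
pv x 97 n 18 z [109. 111. 112.]
pv x 101 n 12 z [108. 110. 112.]
pv x 105 n 25 z [106. 111. 116.]
pv x 109 n 32 z [119. 125. 133.]
pv x 113 n 3 z [133. 133. 134.]
0.031
pv x 85 n 2 z [123. 125. 126.]
pv x 89 n 9 z [115. 116. 120.]
pv x 93 n 8 z [106. 107. 108.]
pv x 97 n 22 z [105. 108. 111.]
pv x 101 n 15 z [108. 109. 110.]
pv x 105 n 14 z [106. 108. 110.]
pv x 109 n 34 z [106. 114. 120.]
pv x 113 n 28 z [123. 129. 134.]
-0.035
pv x 89 n 9 z [116. 119. 124.]
pv x 93 n 8 z [109. 110. 114.]
pv x 97 n 20 z [105. 109. 112.]
pv x 101 n 14 z [108. 111. 112.]
pv x 105 n 16 z [109. 110. 111.]
pv x 109 n 29 z [106. 112. 119.]
pv x 113 n 32 z [121. 128. 133.]
pv x 117 n 1 z [133. 133. 133.]
-0.113
pv x 89 n 3 z [123. 123. 125.]
pv x 93 n 8 z [114. 118. 120.]
pv x 97 n 12 z [106. 108. 112.]
pv x 101 n 19 z [108. 110. 112.]
pv x 105 n 16 z [110. 112. 114.]
pv x 109 n 15 z [109. 111. 111.]
pv x 113 n 34 z [108. 118. 125.]
pv x 117 n 21 z [124. 131. 134.]
bar [-0.01232577  0.06590905]
turn -0.004  now-shift(cm)  [21.08 21.13  2.76]  after-turn-shift(cm) [21.   21.21  2.77] q6 -0.26 F [ 0.3 -0.4  0.1] tcp [383.6 -85.5 227.7] cr [-112.1 -111. ] t 53.55
```

View pics/p9.png

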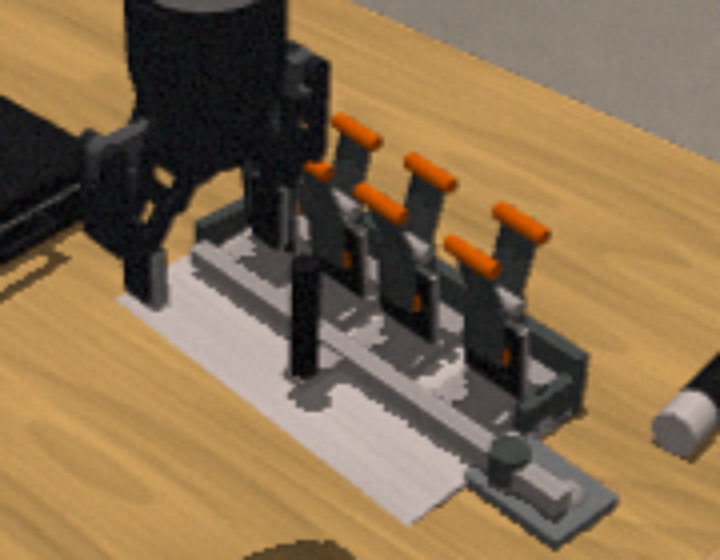

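```bash
python3 - <<'E'
from h import *
ps=[]; 
for i in range(3):
    c=shot("top"); P=cloud(c).reshape(-1,3); ps.append(np.c_[w2c(P),P[:,2]]*1000)
p=np.concatenate(ps)
for y in(99.5,31,-35.5,-112.5):
    for s in(-1,1):
        m=(abs(p[:,1]-(y+s*22.5))<2.5)&(p[:,2]>84)&(p[:,2]<93)&(p[:,0]>95)&(p[:,0]<125)
        print(y,s,m.sum(),np.round(np.percentile(p[m,0],[5,50,95]),1) if m.sum() else "")
    m=(abs(p[:,1]-y)<20)&(p[:,2]>18)&(p[:,2]<40)&(p[:,0]>60)&(p[:,0]<160)
    print([(a,round(float(np.median(p[m&(p[:,0]>=a)&(p[:,0]<a+3),2])),1)) for a in range(61,160,3) if (m&(p[:,0]>=a)&(p[:,0]<a+3)).sum()>4])
c=c if True else 0
cv2.imwrite("pics/p10.png",cv2.resize(c["color"][135:215,245:385],None,fx=5.6,fy=5.6,interpolation=cv2.INTER_CUBIC))
E
```

```text
99.5 -1 14 [ 97.8 101.1 105.5]
99.5 1 14 [ 97.4 100.  104.6]
[(61, 30.0), (64, 30.0), (67, 29.8), (70, 29.4), (73, 21.9), (76, 22.9), (79, 23.5), (82, 24.6), (85, 24.5), (88, 24.5), (91, 24.6), (94, 25.0), (97, 25.8), (124, 29.1), (127, 29.5), (130, 29.3), (133, 29.8), (136, 30.7), (139, 30.7), (142, 29.5), (148, 19.1), (151, 28.1)]
31 -1 28 [ 99.5 104.1 109. ]
31 1 6 [105.3 106.7 108.3]
[(61, 29.5), (64, 30.3), (67, 30.0), (70, 29.3), (76, 22.1), (79, 23.4), (82, 23.4), (85, 23.7), (88, 24.1), (91, 24.8), (94, 25.4), (97, 24.7), (100, 25.7), (103, 25.4), (106, 26.1), (127, 29.1), (130, 30.2), (133, 29.4), (136, 29.5), (139, 30.9), (142, 31.7), (145, 28.7), (151, 30.5)]
-35.5 -1 23 [100.2 104.6 108.8]
-35.5 1 21 [101.8 104.8 108.9]
[(61, 29.2), (64, 29.4), (67, 29.4), (70, 29.5), (73, 29.0), (76, 22.2), (79, 22.9), (82, 23.9), (85, 23.9), (88, 24.4), (91, 25.1), (94, 25.1), (130, 28.1), (133, 29.8), (136, 30.9), (139, 30.8), (142, 30.2), (145, 29.6)]
-112.5 -1 18 [104.4 106.7 112.2]
-112.5 1 15 [103.8 108.2 111.5]
[(61, 29.2), (64, 29.6), (67, 30.2), (70, 29.4), (73, 29.4), (79, 22.6), (82, 23.9), (85, 24.1), (88, 24.1), (91, 24.8), (94, 25.1), (97, 25.8), (100, 25.0), (103, 25.8), (106, 25.7), (130, 29.0), (133, 30.0), (136, 29.9), (139, 30.2), (142, 30.8), (145, 30.8), (148, 31.3), (151, 31.3)]
```

View pics/p10.png

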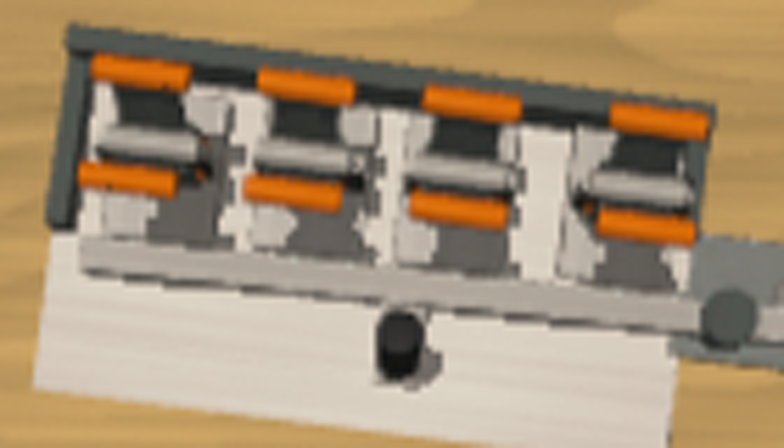

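The last crop shows a clamp across each of the four legs (pivots at about (150,143), (305,155), (460,170), (640,187)) and the bar shut behind the bases. The far shoe settled back against the bar, at about x = 109–110 mm, which is still inside the limit of 107 mm. The robot is clear, so I'll hand in.

```bash
python3 -c "
from h import *
print(ticket.sign_off())"
```

```text
the job is handed in; nothing more can be done
None
```

I handed the job in with all four shoes at the top stop, the keeper shut at about 0.012 rad and a clamp closed on each leg; the far shoe settled back to about x = 109–110 mm against the 107 mm limit, and no verdict came back.

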